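# Load a heel lamination through the sprung gate of a laminating trough

### The job

Dry-fit the neck-heel lamination in the laminating trough on the bench: slide the three wood blocks in through the mouth and past the sprung red gate, lengthwise, the dark brown one first, then the red one, then the pale one. Push them on until they lie flat and tight together against the steel stop at the far end and the gate has swung shut behind the last; leave the blue block and everything else on the bench where it stands.

Things in the scene. Friction and masses are not known exactly. Their poses are not given: they have to be found in the camera images.
- trough: fixed straight trough, the bench is its floor: two pale wood walls 48 mm high, clear 58 mm apart inside, outer faces within 57 mm of the centre line, a steel stop at the far end. Origin: on the bench, on the centre line, at the gate's hinge line; x points from the mouth along the trough to the stop (inner face at x = 246 mm), y to its left, z up. Place and yaw vary.
- mouth (a point): on the bench, centre line, at the outer end of the flared mouth (trough x = -50 mm). From there to x = -7 mm guide walls 48 mm high narrow the way from about 100 to 58 mm (outer tips 63 mm from the centre line). Before it is open bench.
- slot (a point): near end of the slot: centre line, trough x = -6 mm, 54.5 mm above the bench. From here to the stop two whitish see-through hold-down strips (48.5 to 54.5 mm above the bench) cover the edges of the trough and leave an open slot 38 mm wide on the centre line: shut fingers, held narrow way across, can follow a block along it and lift out; blocks cannot pass up or down through it.
- gate (a joint): red gate leaf, upright hinge at trough x = 1, y = 36 mm. 0 = shut, across the trough from the +y wall to y = -4 mm, 5 mm thick, 40 mm high. Swings only towards the stop, to 1.57 rad, folded into a bay of the +y wall. A light spring (0.6 N at the tip at first, 2 N wide open) shuts it when the first 42 mm of the trough are free. A block pushed in, and a finger behind it, hold it open.
- gate_tip (a point): free end of the gate leaf, half way up (24 mm above the bench)
- dark_block: dark brown block of wood, 72 mm long (its x), 52 mm wide (its y), 44 mm high, loose, flat on the bench, any yaw; origin: centre of its underside, x along it, z up. Ends alike. Weighs about 120 g. Goes in first.
- red_block: red-brown block of wood, 66 mm long (its x), 52 mm wide (its y), 44 mm high, loose, flat on the bench, any yaw; origin: centre of its underside, x along it, z up. Ends alike. Weighs about 130 g. Goes in second.
- pale_block: pale cream block of wood, 60 mm long (its x), 52 mm wide (its y), 44 mm high, loose, flat on the bench, any yaw; origin: centre of its underside, x along it, z up. Ends alike. Weighs about 90 g. Goes in last. The three together are 198 mm long, so the last one's near end finally lies 48 mm past the hinge line. Pushing all three takes 5 to 15 N.
- blue_block: blue-painted block of wood, 66 mm long (its x), 52 mm wide (its y), 44 mm high, loose, flat on the bench, any yaw; origin: centre of its underside, x along it, z up. Ends alike. Not part of the job: to be left alone.
- glue: yellow glue bottle with orange cap, 52 mm across, 130 mm high, standing; origin under its centre; leave it
- jar: amber glass jar with steel lid, 60 mm across, 75 mm high, standing; origin under its centre; leave it
- cup: blue ceramic cup, 64 mm across, 80 mm high, standing; origin under its centre; leave it
- can: green can, 56 mm across, 100 mm high, standing; origin under its centre; leave it
- mallet: hammer lying on the bench, under 60 mm high; origin under its middle; leave it
- driver: screwdriver with red handle lying on the bench, under 40 mm high; origin under its middle; leave it
Not all that is in view belongs to the job. There is more than one size of the red_block; the one meant has the size given above.

How it is judged (in metres and radians):
On the way, in this order (a step that is already met when the one before it is completed fails the run):
1. the dark block has been slid in past the gate (x of dark_block in the frame of trough between 0.04 and 0.25 m and y of dark_block in the frame of trough between -0.02 and 0.02 m and height (world z) of dark_block below 0.01 m), for 0.1 s.
2. the red block has been slid in past the gate (x of red_block in the frame of trough between 0.04 and 0.25 m and y of red_block in the frame of trough between -0.02 and 0.02 m and height (world z) of red_block below 0.01 m), for 0.1 s.
3. the pale block has been slid in past the gate (x of pale_block in the frame of trough between 0.04 and 0.25 m and y of pale_block in the frame of trough between -0.02 and 0.02 m and height (world z) of pale_block below 0.01 m), for 0.1 s.
At the end, for the whole second after the job is handed in: From the stop back: dark, red, pale, flat, lengthwise (0.2 rad), at rest; dark within 6 mm of the stop, red and pale centres within 9 and 12 mm of a gapless stack; gate shut (0.1 rad). Blue block, glue, jar, cup, can, hammer, screwdriver within 30 mm of their starts, upright ones standing (x of dark_block in the frame of trough above 0.204 m and x of red_block in the frame of trough above 0.132 m and x of pale_block in the frame of trough above 0.066 m and y of dark_block in the frame of trough between -0.012 and 0.012 m and height (world z) of each of dark_block, red_block, pale_block below 0.006 m and angle between each of dark_block, red_block, pale_block's own z axis and vertical below 0.1 rad and angle between the x axis of each of dark_block, red_block, pale_block and the x axis of trough, either way round below 0.2 rad and linear speed of each of dark_block, red_block, pale_block below 0.01 m/s and y of red_block in the frame of trough between -0.012 and 0.012 m and y of pale_block in the frame of trough between -0.012 and 0.012 m and value of joint gate below 0.1 rad and angle between each of blue_block, glue, jar, cup, can's own z axis and vertical below 0.2 rad and distance of each of blue_block, glue, jar, cup, can, mallet, driver from where it was at the start of the episode below 0.03 m); the robot touches nothing.
It fails at once if the blue block is moved more than 30 mm (distance of blue_block from where it was at the start of the episode above 0.03 m).
It fails at once if the glue, jar, cup, can, hammer or screwdriver is knocked or moved more than 30 mm (distance of any of glue, jar, cup, can, mallet, driver from where it was at the start of the episode above 0.03 m).
It also fails if it takes over 70 s, if anything falls off the work surface, if the arm or the gripper's body presses on something with over 40 N, if the wrist force passes 120 N, or if a joint passes its speed limit or range.

### The arm

A 6-joint arm with a two-finger parallel gripper is mounted at the origin on the work surface. World frame = base frame: x ahead of the robot, y to its left, z up, the work surface at z = 0. Lengths are in m, angles in degrees, forces in N, time in s.
With the tool pointing down it reaches from about 0.25 to 0.725 m from the base axis. Payload 9.7 kg.
Tool frame: the origin (TCP) lies at the very end of the fingers, on their centre line; the grasp point (between the pads) lies 19 mm behind it; z points along the fingers, y is the line along which they close (so a half turn about z gives the same grasp; the last joint's range is limited). The gripper opens to 85 mm and grips with 20 to 120 N. Pads are 22 mm wide; open, the fingers measure 114 mm over their backs; the gripper's body (76 mm by 85 mm) begins 54 mm behind the grasp point. The pads swing forward as they close: fully open they stand 13 mm farther back than shut.
Start: joints at [-64.229, 4.979, 10.078, 95.1, 0, 90], TCP at [0.239, -0.495, 0.231] pointing down, gripper open.
Joint ranges: [-179.16, 179.16], [-48.56, 103.87], [-65.8, 70.77], [-126.05, 130.52], [-82.76, 87.17], [-180, 180]. Speed limits (degrees/s): [127.2, 127.2, 147.25, 180, 180, 180].

### API

Orientations are given as [roll, pitch, yaw] about the fixed x, y, z axes, in that order (R = Rz(yaw) Ry(pitch) Rx(roll)).
In Python, from workcell import telemetry, optics, workorder gives the robot as it stands.
- The arm moves only by the shell command python3 -m handwheel 'ROWS' [FORCE]. ROWS is JSON, a list of rows, each an object of numbers: "tx", "ty", "tz": the shift along the tool's x, y, z in m; "ax", "ay", "az": the turn, a rotation vector about the tool's x, y, z in degrees; "jaw": the gripper command: -1 is shut, 1 is fully open, values between are in proportion. A call has exactly 10 rows; each row shifts and turns the commanded pose from where the row before left it, along the tool's axes as they then stand; what a row does not reach is not made up. A row lasts 1/8 s, in which the tool goes at most 62.5 mm and 10.7 degrees, less where a joint would pass 70% of its speed; a pose out of reach is approached as far as the arm can. A call is refused whole if a number of a shift passes 0.0625 or a number of a turn 10.7, either way. A call with a gripper value outside its range is refused whole. The fingers move at their own pace and stop on an object; FORCE is the grip in N (left out, the last holds). Time passes only in rows, so rows that do not move let the fingers close, or fill a call up. It gives the time, the measured TCP pose, the force, the opening and the grip force at its end, in the units of the state.
- telemetry.get_obs(): the state, without advancing time (a new reading comes with each control period).
- optics.camera(name): name is "side" or "top"; returns a dict with "color" (420x560x3 uint8, red, green, blue), "K" (3x3 intrinsics, pixels), "extrinsics" (4x4, takes a point from camera to world coordinates). Camera axes: x right, y down, z forward; pixel columns grow to the right and rows downward; lengths in m; the calibration is good to about 2 mm. A picture is of the moment at which its call begins. There is no depth.
- workorder.job_done(): hands the job in; it is judged then, once.
The state is a dict: "time": time; "q": joint angles; "qd": joint speeds; "joint_efforts": joint torques, N m; "ee_pos": TCP position; "tcp_rot": TCP orientation; "wrist_force": force on the tool from outside, world axes, zero at the start; "torque": the same for the moment, N m; "opening": finger opening in m; "grasp_force": force on a finger pad.
Only numpy, scipy, OpenCV 4.12 (cv2) and the standard library are available. Lean on these libraries where they do the work, as an engineer would, in place of code of your own. Each camera call takes 0.05 s, during which the arm holds its last target. There are 200 camera calls.

## Working session

There is one attempt and no reset: what is moved stays moved. The work goes in short steps, Python scripts to look and compute and a shell command to move; the robot and the scene stay as the last step left them, time stands still between calls to the robot, and variables do not carry over. Pictures are saved under pics/ and viewed, at most 10 in all, crops included, and the job is handed in when it is done.

```bash
mkdir -p pics; ls; python3 - <<'E'
from workcell import telemetry, optics
import cv2
o=telemetry.get_obs();print({k:o[k] for k in("time","ee_pos","tcp_rot","opening")})
for n in("top","side"):
    c=optics.camera(n);cv2.imwrite(f"pics/{n}0.png",c["color"][:,:,::-1]);print(n,c["K"].tolist(),c["extrinsics"].round(4).tolist())
E
```

```text
pics
{'time': 0.0, 'ee_pos': array([ 0.23903071, -0.49507549,  0.2305802 ]), 'tcp_rot': array([-1.79921373e+02, -3.07885084e-03,  2.57713868e+01]), 'opening': 0.08524358401021738}
top [[463.2885040069634, 0.0, 280.4988122744596], [0.0, 463.2885040069634, 207.59882549137237], [0.0, 0.0, 1.0]] [[0.0519, -0.9704, 0.2358, 0.2518], [-0.9987, -0.0507, 0.011, -0.0463], [0.0013, -0.236, -0.9718, 1.3298], [0.0, 0.0, 0.0, 1.0]]
side [[472.3737181366497, 0.0, 272.64466535718515], [0.0, 472.3737181366497, 210.334379012418], [0.0, 0.0, 1.0]] [[0.9975, -0.0403, 0.0586, 0.4611], [-0.0708, -0.4824, 0.8731, -1.0301], [-0.0069, -0.875, -0.484, 0.6048], [0.0, 0.0, 0.0, 1.0]]
```

View pics/top0.png

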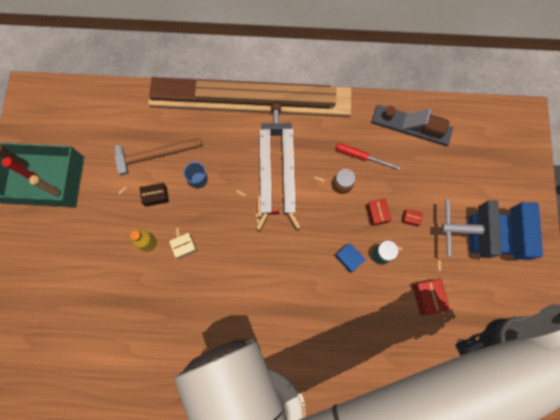

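View pics/side0.png

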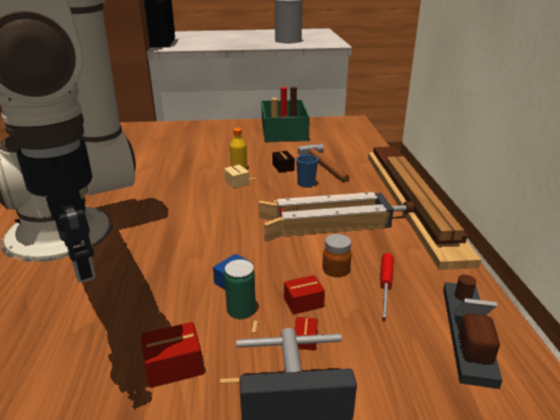

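The top view shows the trough with its mouth at about (277,222) and its stop at (277,128). The dark block is at (153,194), pale at (182,245), blue at (350,257). There are three reds: (379,212) mid-size, (413,217) small and (432,297) large. Next I'll measure them, with an enlarged crop.

```bash
cat > h.py <<'E'
import numpy as np, cv2
from workcell import telemetry, optics
def ray(c,uv,z):
    uv=np.atleast_2d(np.float64(uv)); E=c["extrinsics"]
    d=np.c_[uv,np.ones(len(uv))]@np.linalg.inv(c["K"]).T@E[:3,:3].T; o=E[:3,3]
    return (o+d*((z-o[2])/d[:,2])[:,None])[:,:2]
def proj(c,P):
    E=np.linalg.inv(c["extrinsics"]); p=np.atleast_2d(P)@E[:3,:3].T+E[:3,3]; p=p@c["K"].T
    return p[:,:2]/p[:,2:]
def box(x,y,yaw,L,W=.052,H=.044):
    a=np.radians(yaw); R=np.array([[np.cos(a),-np.sin(a)],[np.sin(a),np.cos(a)]])
    b=np.array([[-L,-W],[L,-W],[L,W],[-L,W]])/2@R.T+[x,y]
    return np.r_[np.c_[b,0*b[:,0]],np.c_[b,0*b[:,0]+H]]
E
python3 - <<'E'
from h import *
c=optics.camera("top");np.savez("top.npz",**c)
im=c["color"][:,:,::-1]
cv2.imwrite("pics/crop1.png",cv2.resize(im[110:320,110:440],None,fx=2.4,fy=2.4,interpolation=cv2.INTER_CUBIC))
hsv=cv2.cvtColor(np.ascontiguousarray(im),cv2.COLOR_BGR2HSV)
for n,(u,v) in dict(dark=(153,194),pale=(182,245),blue=(350,257),r1=(379,212),r2=(413,217),r3=(432,297)).items():
    print(n,ray(c,(u,v),.044).round(3),hsv[v-3:v+4:3,u-6:u+7:6].tolist())
print("mouth etc",ray(c,[(259,229),(298,228)],.048).round(3),ray(c,[(277,212),(277,130)],.0).round(3))
E
```

```text
dark [[0.585 0.336]] [[[12, 140, 71], [15, 122, 125], [15, 123, 162]], [[15, 122, 142], [12, 124, 99], [7, 115, 69]], [[8, 137, 65], [9, 124, 68], [10, 127, 66]]]
pale [[0.442 0.238]] [[[21, 85, 237], [21, 82, 235], [16, 101, 192]], [[20, 90, 230], [16, 99, 196], [22, 75, 237]], [[17, 94, 217], [22, 79, 237], [22, 74, 238]]]
blue [[ 0.432 -0.232]] [[[107, 164, 163], [107, 167, 159], [107, 163, 160]], [[108, 162, 164], [107, 165, 161], [108, 165, 161]], [[107, 161, 162], [107, 160, 164], [107, 168, 159]]]
r1 [[ 0.565 -0.313]] [[[3, 187, 192], [10, 142, 191], [3, 187, 190]], [[3, 185, 192], [9, 160, 196], [3, 191, 190]], [[3, 184, 183], [5, 175, 197], [3, 186, 192]]]
r2 [[ 0.556 -0.409]] [[[7, 161, 192], [4, 184, 187], [3, 196, 181]], [[3, 177, 196], [7, 163, 196], [7, 163, 193]], [[3, 183, 185], [3, 181, 197], [4, 187, 191]]]
r3 [[ 0.335 -0.458]] [[[3, 182, 87], [9, 139, 101], [3, 181, 192]], [[2, 173, 90], [7, 169, 89], [3, 190, 126]], [[5, 201, 85], [3, 167, 90], [3, 200, 88]]]
mouth etc [[ 0.498  0.025]
 [ 0.506 -0.084]] [[ 0.561 -0.022]
 [ 0.819 -0.008]]
```

View pics/crop1.png

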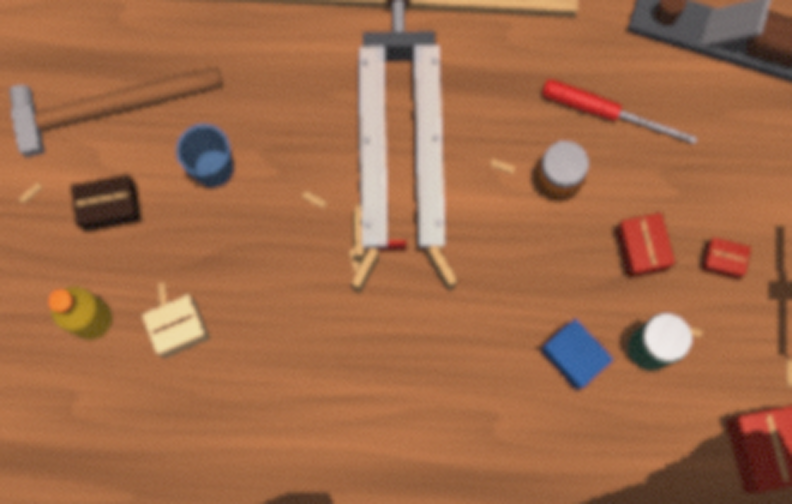

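The crop shows the mouth opening toward the robot, the slot running from (402,245) to (399,45) in crop pixels, and the stripe along each block's long axis. I'll fit box silhouettes in both cameras and take the slot's centre line from the strips.

```bash
cat > fit.py <<'E'
from h import *
from scipy.optimize import minimize
def mask(c,n,uv,S=4,r=28):
    im=cv2.resize(c["color"],None,fx=S,fy=S,interpolation=cv2.INTER_CUBIC)
    H,s,v=cv2.split(cv2.cvtColor(im,cv2.COLOR_RGB2HSV).astype(int))
    m={"red":((H<6)|(H>172))&(s>150),"blue":(abs(H-108)<12)&(s>110),"pale":(v>125)&(s<125)&(H>14),
       "dark":(v<88)}[n].astype(np.uint8)
    k=np.zeros_like(m); u0,v0=(np.array(uv)*S).astype(int); R=r*S
    k[max(0,v0-R):v0+R,max(0,u0-R):u0+R]=1
    m=cv2.morphologyEx(m*k,cv2.MORPH_OPEN,np.ones((9,9)))
    N,l,st,ce=cv2.connectedComponentsWithStats(m)
    if N<2: return None
    pts=np.argwhere(l==1+np.argmax(st[1:,4]))[:,::-1].astype(np.int32)
    o=np.zeros_like(m); cv2.fillConvexPoly(o,cv2.convexHull(pts),1); return o
def fit(cs,n,p0,L,S=4,freeL=False):
    ms=[mask(c,n,proj(c,[p0[0],p0[1],.03])[0],r=r) for c,r in cs]
    def cost(p):
        e=0
        for (c,_),m in zip(cs,ms):
            h=cv2.convexHull(proj(c,box(p[0],p[1],p[2]*1e3,p[3] if freeL else L)).astype(np.float32))
            o=np.zeros_like(m); cv2.fillConvexPoly(o,np.round(((h+.5)*S-.5)*16).astype(np.int32),1,shift=4)
            e+=(o!=m).sum()/m.sum()
        return e
    best=None
    for y in np.arange(0,180,20):
        x0=np.r_[p0[0],p0[1],y/1e3,([L] if freeL else [])]
        sx=np.vstack([x0]+[x0+d for d in np.eye(len(x0))*.012])
        r=minimize(cost,x0,method="Nelder-Mead",options=dict(initial_simplex=sx,xatol=1e-4,fatol=1e-4))
        if best is None or r.fun<best.fun: best=r
    p=best.x.copy(); p[2]*=1e3; return p.round(4),round(best.fun/len(cs),3)
E
python3 - <<'E'
from fit import *
t=dict(np.load("top.npz")); s=optics.camera("side"); np.savez("side.npz",**s)
for nm,n,p,L in (("dark","dark",(.585,.336),.072),("pale","pale",(.442,.238),.06),("red","red",(.565,-.313),.066),("blue","blue",(.432,-.232),.066)):
    for cs in ([(t,20)],[(s,32)]):
        try: print(nm,len(cs),fit(cs,n,p,L),fit(cs,n,p,L,freeL=True)[0] if nm=="red" else "")
        except Exception as e: print(nm,"fail",e)
# slot line
im=cv2.cvtColor(t["color"],cv2.COLOR_RGB2HSV).astype(float)
L=[]
for v in range(136,206,3):
    r=((im[v,:,1]<60)&(im[v,:,2]>140)); a=np.where(r[255:277])[0]+255; b=np.where(r[279:300])[0]+279
    if len(a) and len(b): L.append([(a.max()+b.min())/2,v,b.min()-a.max(),a.min(),b.max()])
L=np.array(L); P=ray(t,L[:,:2],.0545); f=np.polyfit(P[:,0],P[:,1],1); print("line",f,np.degrees(np.arctan(f[0])),np.std(P[:,1]-np.polyval(f,P[:,0])), np.median(L[:,2]))
col=im[:,262:268]; w=np.where(((col[:,:,1]<60)&(col[:,:,2]>140)).mean(1)>.5)[0]; col=im[:,286:292]; w2=np.where(((col[:,:,1]<60)&(col[:,:,2]>140)).mean(1)>.5)[0]
print(w.min(),w.max(),w2.min(),w2.max(),ray(t,[(277,w.max()+.5),(277,w.min()-.5)],.0545))
print("obst",{k:ray(t,p,z).round(3).tolist() for k,p,z in (("glue",(135,235),.13),("cup",(195,173),.08),("jar",(345,180),.075),("can",(388,251),.1))})
E
```

```text
dark 1 (array([ 0.5883,  0.3394, 96.7582]), np.float64(0.198)) 
dark 1 (array([ 0.5848,  0.5876, 26.5442]), np.float64(0.511)) 
pale 1 (array([  0.445 ,   0.2418, 118.2139]), np.float64(0.079)) 
pale 1 (array([ 0.4326,  0.3272, 90.956 ]), np.float64(5.018)) 
red 1 (array([  0.572 ,  -0.3054, 154.792 ]), np.float64(1.177)) [ 5.687000e-01 -3.015000e-01  1.056386e+02  2.000000e-02]
red 1 (array([ 0.5669, -0.3156,  4.679 ]), np.float64(0.113)) [ 0.5674 -0.3146 13.8968  0.0606]
blue 1 (array([ 0.4325, -0.2321, 43.7436]), np.float64(0.239)) 
blue 1 (array([ 0.4189, -0.2192, 91.2538]), np.float64(0.885)) 
line [ 0.07345842 -0.06382011] 4.201311168124221 0.0007544637749112592 14.0
0 419 0 419 [[ 0.00550235 -0.05185484]
 [ 1.24052101  0.01449285]]
obst {'glue': [[0.449, 0.345]], 'cup': [[0.643, 0.214]], 'jar': [[0.646, -0.21]], 'can': [[0.446, -0.325]]}
```

The stripes split the masks; merge components and check with an overlay.

```bash
sed -i 's|m=cv2.morphologyEx(m\*k,cv2.MORPH_OPEN,np.ones((9,9)))|m=cv2.morphologyEx(cv2.morphologyEx(m*k,cv2.MORPH_OPEN,np.ones((5,5))),cv2.MORPH_CLOSE,np.ones((25,25)))|' fit.py
cat > run.py <<'E'
from fit import *
import sys
t=dict(np.load("top.npz")); s=dict(np.load("side.npz")); out=[]
for nm,n,p,L in (("dark","dark",(.588,.339),.072),("pale","pale",(.442,.238),.06),("red","red",(.565,-.313),.066),("blue","blue",(.432,-.232),.066)):
    row=[]
    for c,r in ((t,17),(s,26)):
        q,e=fit([(c,r)],n,p,L); print(nm,q,e)
        uv=proj(c,[p[0],p[1],.02])[0]; S=8; w=24; u0,v0=(uv-w).astype(int)
        a=cv2.resize(c["color"][v0:v0+2*w,u0:u0+2*w,::-1],None,fx=S//2*1.0,fy=S//2*1.0,interpolation=cv2.INTER_CUBIC); S=4
        m=mask(c,n,uv,r=r)[v0*4:(v0+2*w)*4,u0*4:(u0+2*w)*4]
        a=cv2.drawContours(a.copy(),cv2.findContours(m.copy(),0,2)[0],-1,(255,0,255),1)
        P=((proj(c,box(*q,L))-[u0,v0]+.5)*S).astype(np.int32)
        cv2.polylines(a,[P[4:]],True,(0,255,0),1); row.append(a)
    out.append(np.vstack(row))
cv2.imwrite("pics/"+sys.argv[1],np.hstack(out))
E
python3 run.py ov1.png
```

```text
dark [  0.5888   0.3398 111.7841] 0.194
dark [  0.6156   0.287  132.818 ] 0.45
pale [  0.4462   0.2429 119.8639] 0.12
pale [ 0.4381  0.3255 90.4089] 1.654
red [  0.5715  -0.3155 199.7226] 0.193
red [ 0.5672 -0.3156  5.4777] 0.111
blue [ 0.4364 -0.2349 46.5876] 0.232
blue [ 0.4191 -0.221  91.1387] 0.773
```

View pics/ov1.png

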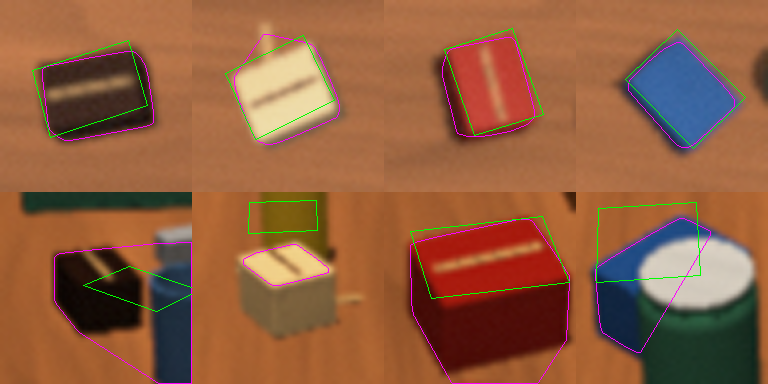

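The overlay's top-view fits come close and the side fits fail on clutter. The stripes sit centred on the top faces, so I'll take each block's pose from its stripe ends: dark tile (50,96)-(132,82), pale (58,106)-(122,79), red (102,45)-(119,122), plus their side views.

```bash
python3 - <<'E'
from h import *
t=dict(np.load("top.npz")); s=dict(np.load("side.npz"))
D=dict(dark=((.588,.339),[(50,96),(132,82)],[(88,58),(117,93)]),pale=((.442,.238),[(58,106),(122,79)],[(74,58),(108,82)]),red=((.565,-.313),[(102,45),(119,122)],[(51,76),(157,54)]))
for n,(p,*q) in D.items():
    for c,uv in zip((t,s),q):
        u0=(proj(c,[p[0],p[1],.02])[0]-24).astype(int)
        P=ray(c,(np.array(uv)+.5)/4-.5+u0,.044); d=P[1]-P[0]
        print(n,P.mean(0).round(4),(np.degrees(np.arctan2(d[1],d[0]))%180).round(1),np.hypot(*d).round(3))
cr=lambda a:(np.array(a)+.5)/2.4-.5+110
print("slot near/far",ray(t,cr([(402.5,245),(399.5,45)]),.0545).round(4))
print("gate/strip near L,R",ray(t,cr([(374,246),(431,246)]),.0545).round(4))
S=np.array([0,0])
print("slot side",ray(s,[(281,203),(281,217),(388,196),(390,209)],.0545).round(4))
E
```

```text
dark [0.588  0.3385] 103.2 0.059
dark [0.5896 0.33  ] 102.3 0.074
pale [0.4423 0.2405] 116.5 0.048
pale [0.438  0.2386] 118.6 0.051
red [ 0.5702 -0.3164] 12.3 0.057
red [ 0.5673 -0.3162] 13.6 0.054
slot near/far [[ 0.5485 -0.0239]
 [ 0.8008 -0.0067]]
gate/strip near L,R [[ 0.5456  0.0096]
 [ 0.5491 -0.0574]]
slot side [[ 0.551  -0.0016]
 [ 0.5449 -0.0712]
 [ 0.8247  0.0133]
 [ 0.8101 -0.0543]]
```

Poses from the stripes: dark (0.588,0.336) at 103°, pale (0.441,0.240) at 117°, red (0.569,-0.316) at 13°. Trough origin is (0.5535,-0.023), yaw 4.1°. I'll grip each block lengthwise with the fingers fore and aft, since they are narrow enough for the slot, and slide it in held.

```bash
cat > to.py <<'E'
# usage: to.py x y z yaw  | to.py T tx ty z yawrel (trough frame)
import sys; from h import *
a=sys.argv[1:]; TY=4.1; O=np.array([.5535,-.0231])
R=lambda d:np.array([[np.cos(np.radians(d)),-np.sin(np.radians(d))],[np.sin(np.radians(d)),np.cos(np.radians(d))]])
o=telemetry.get_obs(); p=o["ee_pos"]; yaw=o["tcp_rot"][2]
print("t",round(o["time"],2),"tcp",p.round(4),"rpy",o["tcp_rot"].round(1),"trough",(R(-TY)@(p[:2]-O)).round(4),"F",o["wrist_force"].round(1),"op",round(o["opening"],4),"g",round(float(np.max(o["grasp_force"])),1),"q",o["q"].round(0).tolist())
if a:
    if a[0]=="T": g=R(TY)@np.float64(a[1:3])+O; z=float(a[3]); w=float(a[4])+TY
    else: g=np.float64(a[:2]); z=float(a[2]); w=float(a[3])
    d=R(-w)@(g-p[:2]); print("goal",g.round(4),"az",round((yaw-w+180)%360-180,2),"THEN tx %.4f ty %.4f tz %.4f"%(d[0],-d[1],p[2]-z))
E
python3 -m handwheel '[{"az":6.4,"tz":0.02,"jaw":1},{"az":6.4,"tz":0.02,"jaw":1},{"tx":0.0293,"ty":-0.0406,"jaw":1},{"tx":0.0293,"ty":-0.0406,"jaw":1},{"tx":0.0293,"ty":-0.0406,"jaw":1},{"tx":0.0293,"ty":-0.0406,"jaw":1},{"tx":0.0293,"ty":-0.0406,"jaw":1},{"tx":0.0293,"ty":-0.0406,"jaw":1},{"tx":0.0293,"ty":-0.0406,"jaw":1},{"tx":0.0293,"ty":-0.0406,"jaw":1}]' 25
python3 to.py .588 .336 .15 13
```

```text
t 0.2 tcp [ 0.2391 -0.4952  0.2309] rpy [-180.    -0.    25.8] trough [-0.3474 -0.4484] F [-0.4  0.5 -0.2] op 0.0855 g 0.0 q [-64.0, 5.0, 10.0, 95.0, 0.0, 90.0]
goal [0.588 0.336] az 12.77 THEN tx 0.5270 ty -0.7314 tz 0.0809$[0]: bad value
```

```bash

python3 -m handwheel '[{"tx":0,"ty":0,"tz":0.02,"ax":0,"ay":0,"az":6.4,"jaw":1},{"tx":0,"ty":0,"tz":0.02,"ax":0,"ay":0,"az":6.4,"jaw":1},{"tx":0.0293,"ty":-0.0406,"tz":0,"ax":0,"ay":0,"az":0,"jaw":1},{"tx":0.0293,"ty":-0.0406,"tz":0,"ax":0,"ay":0,"az":0,"jaw":1},{"tx":0.0293,"ty":-0.0406,"tz":0,"ax":0,"ay":0,"az":0,"jaw":1},{"tx":0.0293,"ty":-0.0406,"tz":0,"ax":0,"ay":0,"az":0,"jaw":1},{"tx":0.0293,"ty":-0.0406,"tz":0,"ax":0,"ay":0,"az":0,"jaw":1},{"tx":0.0293,"ty":-0.0406,"tz":0,"ax":0,"ay":0,"az":0,"jaw":1},{"tx":0.0293,"ty":-0.0406,"tz":0,"ax":0,"ay":0,"az":0,"jaw":1},{"tx":0.0293,"ty":-0.0406,"tz":0,"ax":0,"ay":0,"az":0,"jaw":1}]' 25
python3 to.py .588 .336 .15 13
```

```text
time: 1.45
ee_pos: [0.395, -0.1246, 0.1913]
tcp_rot: [180.0, -0.0, 13.0]
wrist_force: [0.7, 0.1, -0.2]
opening: 0.0854
grasp_force: 0.0
t 1.45 tcp [ 0.395  -0.1246  0.1913] rpy [180.  -0.  13.] trough [-0.1654 -0.0899] F [ 0.7  0.1 -0.2] op 0.0854 g 0.0 q [-18.0, -14.0, -12.0, 92.0, -0.0, 150.0]
goal [0.588 0.336] az -0.04 THEN tx 0.2917 ty -0.4054 tz 0.0413
```

```bash
cat >> to.py <<'E'
    if len(sys.argv)>(7 if a[0]=="T" else 6)-1+0 and a[-1].startswith("n"):
        N=int(a[-1][1:]); w1=yaw+(w-yaw+180)%360-180
        if "long" in a: w1-=np.sign(w1-yaw)*360
        for i in range(N):
            d=R(-(yaw+(w1-yaw)*i/N))@(g-p[:2])/N; print(i+1,"tx %.4f ty %.4f tz %.4f az %.2f"%(d[0],-d[1],(p[2]-z)/N,(yaw-w1)/N))
E
python3 to.py .588 .336 .15 193.05 n17 | cut -c1-200
```

```text
t 1.45 tcp [ 0.395  -0.1246  0.1913] rpy [180.  -0.  13.] trough [-0.1654 -0.0899] F [ 0.7  0.1 -0.2] op 0.0854 g 0.0 q [-18.0, -14.0, -12.0, 92.0, -0.0, 150.0]
goal [0.588 0.336] az 179.91 THEN tx -0.2921 ty 0.4051 tz 0.0413
1 tx 0.0171 ty -0.0239 tz 0.0024 az 10.58
2 tx 0.0125 ty -0.0266 tz 0.0024 az 10.58
3 tx 0.0074 ty -0.0284 tz 0.0024 az 10.58
4 tx 0.0020 ty -0.0293 tz 0.0024 az 10.58
5 tx -0.0034 ty -0.0292 tz 0.0024 az 10.58
6 tx -0.0087 ty -0.0281 tz 0.0024 az 10.58
7 tx -0.0137 ty -0.0260 tz 0.0024 az 10.58
8 tx -0.0182 ty -0.0230 tz 0.0024 az 10.58
9 tx -0.0222 ty -0.0193 tz 0.0024 az 10.58
10 tx -0.0253 ty -0.0149 tz 0.0024 az 10.58
11 tx -0.0276 ty -0.0100 tz 0.0024 az 10.58
12 tx -0.0290 ty -0.0047 tz 0.0024 az 10.58
13 tx -0.0294 ty 0.0007 tz 0.0024 az 10.58
14 tx -0.0287 ty 0.0060 tz 0.0024 az 10.58
15 tx -0.0271 ty 0.0112 tz 0.0024 az 10.58
16 tx -0.0246 ty 0.0160 tz 0.0024 az 10.58
17 tx -0.0213 ty 0.0203 tz 0.0024 az 10.58
```

```bash
python3 to.py .588 .336 .15 192.8 n17 | tail -17
```

```text
1 tx 0.0171 ty -0.0239 tz 0.0024 az -10.58
2 tx 0.0212 ty -0.0203 tz 0.0024 az -10.58
3 tx 0.0246 ty -0.0161 tz 0.0024 az -10.58
4 tx 0.0271 ty -0.0113 tz 0.0024 az -10.58
5 tx 0.0287 ty -0.0061 tz 0.0024 az -10.58
6 tx 0.0294 ty -0.0007 tz 0.0024 az -10.58
7 tx 0.0290 ty 0.0047 tz 0.0024 az -10.58
8 tx 0.0277 ty 0.0099 tz 0.0024 az -10.58
9 tx 0.0254 ty 0.0148 tz 0.0024 az -10.58
10 tx 0.0222 ty 0.0192 tz 0.0024 az -10.58
11 tx 0.0183 ty 0.0230 tz 0.0024 az -10.58
12 tx 0.0138 ty 0.0260 tz 0.0024 az -10.58
13 tx 0.0088 ty 0.0280 tz 0.0024 az -10.58
14 tx 0.0035 ty 0.0292 tz 0.0024 az -10.58
15 tx -0.0019 ty 0.0293 tz 0.0024 az -10.58
16 tx -0.0073 ty 0.0285 tz 0.0024 az -10.58
17 tx -0.0124 ty 0.0266 tz 0.0024 az -10.58
```

```bash

python3 -m handwheel '[{"tx":0.017,"ty":-0.024,"tz":0.0024,"ax":0,"ay":0,"az":-10.6,"jaw":1},{"tx":0.021,"ty":-0.020,"tz":0.0024,"ax":0,"ay":0,"az":-10.6,"jaw":1},{"tx":0.025,"ty":-0.016,"tz":0.0024,"ax":0,"ay":0,"az":-10.6,"jaw":1},{"tx":0.027,"ty":-0.011,"tz":0.0024,"ax":0,"ay":0,"az":-10.6,"jaw":1},{"tx":0.029,"ty":-0.006,"tz":0.0024,"ax":0,"ay":0,"az":-10.6,"jaw":1},{"tx":0.029,"ty":-0.001,"tz":0.0024,"ax":0,"ay":0,"az":-10.6,"jaw":1},{"tx":0.029,"ty":0.005,"tz":0.0024,"ax":0,"ay":0,"az":-10.6,"jaw":1},{"tx":0.028,"ty":0.010,"tz":0.0024,"ax":0,"ay":0,"az":-10.6,"jaw":1},{"tx":0.025,"ty":0.015,"tz":0.0024,"ax":0,"ay":0,"az":-10.6,"jaw":1},{"tx":0.022,"ty":0.019,"tz":0.0024,"ax":0,"ay":0,"az":-10.6,"jaw":1}]' >/dev/null
python3 -m handwheel '[{"tx":0.018,"ty":0.023,"tz":0.0024,"ax":0,"ay":0,"az":-10.6,"jaw":1},{"tx":0.014,"ty":0.026,"tz":0.0024,"ax":0,"ay":0,"az":-10.6,"jaw":1},{"tx":0.009,"ty":0.028,"tz":0.0024,"ax":0,"ay":0,"az":-10.6,"jaw":1},{"tx":0.0035,"ty":0.029,"tz":0.0024,"ax":0,"ay":0,"az":-10.6,"jaw":1},{"tx":-0.002,"ty":0.029,"tz":0.0024,"ax":0,"ay":0,"az":-10.6,"jaw":1},{"tx":-0.007,"ty":0.0285,"tz":0.0024,"ax":0,"ay":0,"az":-10.6,"jaw":1},{"tx":-0.0124,"ty":0.0266,"tz":0.0024,"ax":0,"ay":0,"az":-10.6,"jaw":1},{"tx":0,"ty":0,"tz":0,"ax":0,"ay":0,"az":0,"jaw":1},{"tx":0,"ty":0,"tz":0,"ax":0,"ay":0,"az":0,"jaw":1},{"tx":0,"ty":0,"tz":0,"ax":0,"ay":0,"az":0,"jaw":1}]' >/dev/null
python3 to.py .588 .336 .002 193
```

```text
t 3.95 tcp [0.586  0.3332 0.1509] rpy [ 180.    0. -167.] trough [0.0579 0.353 ] F [-0.3 -0.3 -0. ] op 0.0857 g 0.0 q [30.0, 22.0, 21.0, 89.0, -0.0, 17.0]
goal [0.588 0.336] az 0.05 THEN tx -0.0026 ty 0.0023 tz 0.1489
```

```bash

python3 -m handwheel '[{"tx":-0.0026,"ty":0.0023,"tz":0.03,"ax":0,"ay":0,"az":0,"jaw":1},{"tx":0,"ty":0,"tz":0.03,"ax":0,"ay":0,"az":0,"jaw":1},{"tx":0,"ty":0,"tz":0.025,"ax":0,"ay":0,"az":0,"jaw":1},{"tx":0,"ty":0,"tz":0.015,"ax":0,"ay":0,"az":0,"jaw":1},{"tx":0,"ty":0,"tz":0.01,"ax":0,"ay":0,"az":0,"jaw":1},{"tx":0,"ty":0,"tz":0.008,"ax":0,"ay":0,"az":0,"jaw":1},{"tx":0,"ty":0,"tz":0.005,"ax":0,"ay":0,"az":0,"jaw":1},{"tx":0,"ty":0,"tz":0.005,"ax":0,"ay":0,"az":0,"jaw":1},{"tx":0,"ty":0,"tz":0,"ax":0,"ay":0,"az":0,"jaw":1},{"tx":0,"ty":0,"tz":0,"ax":0,"ay":0,"az":0,"jaw":1}]'
python3 - <<'E'
from h import *
c=optics.camera("side");p=proj(c,[.588,.336,.03])[0].astype(int);w=60
cv2.imwrite("pics/side2.png",cv2.resize(c["color"][p[1]-w:p[1]+w,p[0]-w:p[0]+w,::-1],None,fx=4,fy=4,interpolation=cv2.INTER_CUBIC))
E
```

```text
time: 5.2
ee_pos: [0.5882, 0.3369, 0.0228]
tcp_rot: [180.0, 0.0, -166.8]
wrist_force: [-0.7, 0.9, -0.2]
opening: 0.0852
grasp_force: 0.0
```

View pics/side2.png

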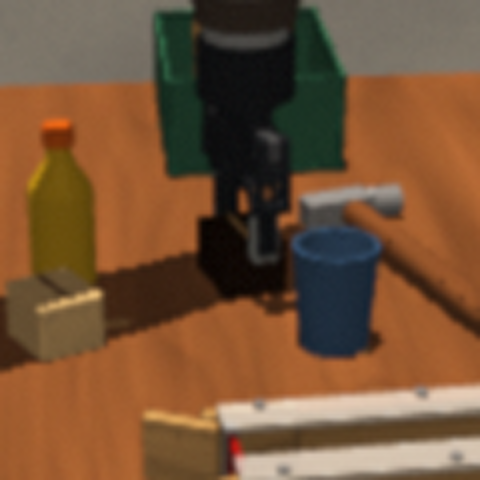

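The near finger, at about (263,235), straddles the dark block's end face without contact. I'll go down 20 mm and grip.

```bash

python3 -m handwheel '[{"tx":0,"ty":0,"tz":0.007,"ax":0,"ay":0,"az":0,"jaw":1},{"tx":0,"ty":0,"tz":0.007,"ax":0,"ay":0,"az":0,"jaw":1},{"tx":0,"ty":0,"tz":0.006,"ax":0,"ay":0,"az":0,"jaw":1},{"tx":0,"ty":0,"tz":0,"ax":0,"ay":0,"az":0,"jaw":-1},{"tx":0,"ty":0,"tz":0,"ax":0,"ay":0,"az":0,"jaw":-1},{"tx":0,"ty":0,"tz":0,"ax":0,"ay":0,"az":0,"jaw":-1},{"tx":0,"ty":0,"tz":0,"ax":0,"ay":0,"az":0,"jaw":-1},{"tx":0,"ty":0,"tz":-0.01,"ax":0,"ay":0,"az":0,"jaw":-1},{"tx":0,"ty":0,"tz":-0.03,"ax":0,"ay":0,"az":0,"jaw":-1},{"tx":0,"ty":0,"tz":-0.05,"ax":0,"ay":0,"az":0,"jaw":-1}]' 30
python3 to.py T -.11 0 .15 90 n10
```

```text
time: 6.5
ee_pos: [0.5872, 0.3363, 0.0924]
tcp_rot: [-180.0, -0.2, -166.8]
wrist_force: [0.4, 0.5, -1.8]
opening: 0.0716
grasp_force: 36.9
t 6.5 tcp [0.5872 0.3363 0.0924] rpy [-180.    -0.2 -166.8] trough [0.0593 0.3561] F [ 0.4  0.5 -1.8] op 0.0716 g 36.9 q [30.0, 22.0, 15.0, 83.0, -0.0, 17.0]
goal [ 0.4438 -0.031 ] az 99.07 THEN tx -0.3561 ty -0.1693 tz -0.0576
1 tx 0.0223 ty -0.0325 tz -0.0058 az 9.91
2 tx 0.0164 ty -0.0359 tz -0.0058 az 9.91
3 tx 0.0100 ty -0.0381 tz -0.0058 az 9.91
4 tx 0.0033 ty -0.0393 tz -0.0058 az 9.91
5 tx -0.0035 ty -0.0393 tz -0.0058 az 9.91
6 tx -0.0102 ty -0.0381 tz -0.0058 az 9.91
7 tx -0.0166 ty -0.0358 tz -0.0058 az 9.91
8 tx -0.0225 ty -0.0324 tz -0.0058 az 9.91
9 tx -0.0278 ty -0.0280 tz -0.0058 az 9.91
10 tx -0.0322 ty -0.0228 tz -0.0058 az 9.91
```

```bash

python3 -m handwheel '[{"tx":0.0223,"ty":-0.0325,"tz":-0.02,"ax":0,"ay":0,"az":9.9,"jaw":-1},{"tx":0.0164,"ty":-0.036,"tz":-0.02,"ax":0,"ay":0,"az":9.9,"jaw":-1},{"tx":0.01,"ty":-0.038,"tz":0,"ax":0,"ay":0,"az":9.9,"jaw":-1},{"tx":0.0033,"ty":-0.039,"tz":0,"ax":0,"ay":0,"az":9.9,"jaw":-1},{"tx":-0.0035,"ty":-0.039,"tz":0,"ax":0,"ay":0,"az":9.9,"jaw":-1},{"tx":-0.0102,"ty":-0.038,"tz":0,"ax":0,"ay":0,"az":9.9,"jaw":-1},{"tx":-0.0166,"ty":-0.036,"tz":0,"ax":0,"ay":0,"az":9.9,"jaw":-1},{"tx":-0.0225,"ty":-0.0324,"tz":0,"ax":0,"ay":0,"az":9.9,"jaw":-1},{"tx":-0.0278,"ty":-0.028,"tz":0.02,"ax":0,"ay":0,"az":9.9,"jaw":-1},{"tx":-0.0322,"ty":-0.0228,"tz":0.03,"ax":0,"ay":0,"az":9.9,"jaw":-1}]'
python3 to.py T -.11 0 .004 90
```

```text
time: 7.75
ee_pos: [0.4453, -0.0313, 0.0837]
tcp_rot: [179.8, 0.0, 93.9]
wrist_force: [0.2, -0.5, -1.9]
opening: 0.0719
grasp_force: 37.1
t 7.75 tcp [ 0.4453 -0.0313  0.0837] rpy [179.8   0.   93.9] trough [-0.1086 -0.0005] F [ 0.2 -0.5 -1.9] op 0.0719 g 37.1 q [-4.0, -10.0, -21.0, 79.0, -0.0, 82.0]
goal [ 0.4438 -0.031 ] az -0.25 THEN tx 0.0005 ty -0.0014 tz 0.0797
```

```bash

python3 -m handwheel '[{"tx":0,"ty":0,"tz":0.02,"ax":0,"ay":0,"az":-0.2,"jaw":-1},{"tx":0,"ty":0,"tz":0.02,"ax":0,"ay":0,"az":0,"jaw":-1},{"tx":0,"ty":0,"tz":0.02,"ax":0,"ay":0,"az":0,"jaw":-1},{"tx":0,"ty":0,"tz":0.01,"ax":0,"ay":0,"az":0,"jaw":-1},{"tx":0,"ty":0,"tz":0.0085,"ax":0,"ay":0,"az":0,"jaw":-1},{"tx":0,"ty":0.01,"tz":0,"ax":0,"ay":0,"az":0,"jaw":-1},{"tx":0,"ty":0.01,"tz":0,"ax":0,"ay":0,"az":0,"jaw":-1},{"tx":0,"ty":0.01,"tz":0,"ax":0,"ay":0,"az":0,"jaw":-1},{"tx":0,"ty":0.005,"tz":0,"ax":0,"ay":0,"az":0,"jaw":-1},{"tx":0,"ty":0,"tz":0,"ax":0,"ay":0,"az":0,"jaw":-1}]'
python3 to.py
python3 - <<'E'
from h import *
out=[]
for n in("top","side"):
    c=optics.camera(n);p=proj(c,[.53,-.025,.03])[0].astype(int);w=45
    out.append(cv2.resize(c["color"][p[1]-w:p[1]+w,p[0]-w:p[0]+w,::-1],(400,400),interpolation=cv2.INTER_CUBIC)); print(p)
cv2.imwrite("pics/m3.png",np.hstack(out))
E
```

```text
time: 9.0
ee_pos: [0.4801, -0.0275, 0.0039]
tcp_rot: [-180.0, -0.0, 94.4]
wrist_force: [-0.8, -0.8, -1.6]
opening: 0.0717
grasp_force: 37.0
t 9.0 tcp [ 0.4801 -0.0275  0.0039] rpy [-180.    -0.    94.4] trough [-0.0735  0.0009] F [-0.8 -0.8 -1.6] op 0.0717 g 37.0 q [-3.0, -2.0, -23.0, 70.0, 0.0, 82.0]
[277 220]
[273 216]
```

View pics/m3.png

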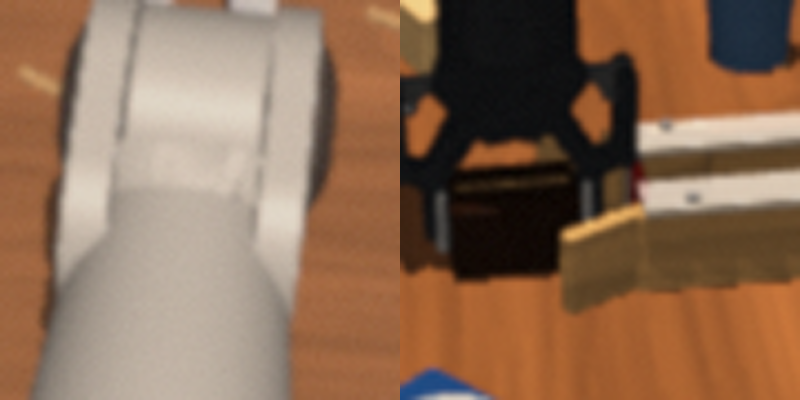

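The side view shows the dark block held flat at (510,220), with its front at the mouth and lined up; the arm hides the top view. I'll slide in slowly and watch the force.

```bash

python3 -m handwheel '[{"tx":-0.001,"ty":0.008,"tz":0,"ax":0,"ay":0,"az":0.2,"jaw":-1},{"tx":0,"ty":0.008,"tz":0,"ax":0,"ay":0,"az":0,"jaw":-1},{"tx":0,"ty":0.008,"tz":0,"ax":0,"ay":0,"az":0,"jaw":-1},{"tx":0,"ty":0.008,"tz":0,"ax":0,"ay":0,"az":0,"jaw":-1},{"tx":0,"ty":0.008,"tz":0,"ax":0,"ay":0,"az":0,"jaw":-1},{"tx":0,"ty":0.008,"tz":0,"ax":0,"ay":0,"az":0,"jaw":-1},{"tx":0,"ty":0.008,"tz":0,"ax":0,"ay":0,"az":0,"jaw":-1},{"tx":0,"ty":0.004,"tz":0,"ax":0,"ay":0,"az":0,"jaw":-1},{"tx":0,"ty":0,"tz":0,"ax":0,"ay":0,"az":0,"jaw":-1},{"tx":0,"ty":0,"tz":0,"ax":0,"ay":0,"az":0,"jaw":-1}]'
python3 to.py
```

```text
time: 10.35
ee_pos: [0.54, -0.0243, 0.004]
tcp_rot: [180.0, 0.0, 94.2]
wrist_force: [2.0, -4.0, -3.4]
opening: 0.0716
grasp_force: 36.9
t 10.35 tcp [ 0.54   -0.0243  0.004 ] rpy [180.    0.   94.2] trough [-0.0135 -0.0003] F [ 2.  -4.  -3.4] op 0.0716 g 36.9 q [-3.0, 6.0, -15.0, 70.0, -0.0, 83.0]
```

```bash

python3 -m handwheel '[{"tx":0,"ty":0.008,"tz":0,"ax":0,"ay":0,"az":0,"jaw":-1},{"tx":0,"ty":0.008,"tz":0,"ax":0,"ay":0,"az":0,"jaw":-1},{"tx":0,"ty":0.008,"tz":0,"ax":0,"ay":0,"az":0,"jaw":-1},{"tx":0,"ty":0.008,"tz":0,"ax":0,"ay":0,"az":0,"jaw":-1},{"tx":0,"ty":0.008,"tz":0,"ax":0,"ay":0,"az":0,"jaw":-1},{"tx":0,"ty":0.008,"tz":0,"ax":0,"ay":0,"az":0,"jaw":-1},{"tx":0,"ty":0.008,"tz":0,"ax":0,"ay":0,"az":0,"jaw":-1},{"tx":0,"ty":0.008,"tz":0,"ax":0,"ay":0,"az":0,"jaw":-1},{"tx":0,"ty":0.008,"tz":0,"ax":0,"ay":0,"az":0,"jaw":-1},{"tx":0,"ty":0,"tz":0,"ax":0,"ay":0,"az":0,"jaw":-1}]' >/dev/null
python3 to.py
```

```text
t 11.6 tcp [ 0.6126 -0.0195  0.0037] rpy [1.80e+02 1.00e-01 9.41e+01] trough [ 0.0592 -0.0007] F [ 1.6 -6.2 -3.5] op 0.0715 g 42.6 q [-2.0, 15.0, -4.0, 71.0, -0.0, 84.0]
```

```bash

python3 -m handwheel '[{"tx":-0.001,"ty":0.012,"tz":0,"ax":0,"ay":0,"az":0,"jaw":-1},{"tx":0,"ty":0.012,"tz":0,"ax":0,"ay":0,"az":0,"jaw":-1},{"tx":0,"ty":0.012,"tz":0,"ax":0,"ay":0,"az":0,"jaw":-1},{"tx":0,"ty":0.012,"tz":0,"ax":0,"ay":0,"az":0,"jaw":-1},{"tx":0,"ty":0.012,"tz":0,"ax":0,"ay":0,"az":0,"jaw":-1},{"tx":0,"ty":0.012,"tz":0,"ax":0,"ay":0,"az":0,"jaw":-1},{"tx":0,"ty":0,"tz":0,"ax":0,"ay":0,"az":0,"jaw":-1},{"tx":0,"ty":0,"tz":0,"ax":0,"ay":0,"az":0,"jaw":1},{"tx":0,"ty":0,"tz":0,"ax":0,"ay":0,"az":0,"jaw":1},{"tx":0,"ty":0,"tz":0,"ax":0,"ay":0,"az":0,"jaw":1}]' >/dev/null
python3 to.py T .131 -.001 .09 90
```

```text
t 12.85 tcp [ 0.6833 -0.0146  0.0043] rpy [180.    0.   94.2] trough [ 0.1301 -0.0008] F [ 0.4 -0.3 -0. ] op 0.0851 g 0.0 q [-1.0, 25.0, 9.0, 74.0, 0.0, 85.0]
goal [ 0.6842 -0.0147] az 0.07 THEN tx -0.0002 ty 0.0009 tz -0.0857
```

```bash

python3 -m handwheel '[{"tx":0,"ty":0,"tz":-0.005,"ax":0,"ay":0,"az":0,"jaw":1},{"tx":0,"ty":0,"tz":-0.01,"ax":0,"ay":0,"az":0,"jaw":1},{"tx":0,"ty":0,"tz":-0.015,"ax":0,"ay":0,"az":0,"jaw":1},{"tx":0,"ty":0,"tz":-0.02,"ax":0,"ay":0,"az":0,"jaw":1},{"tx":0,"ty":0,"tz":-0.02,"ax":0,"ay":0,"az":0,"jaw":1},{"tx":0,"ty":0,"tz":-0.02,"ax":0,"ay":0,"az":0,"jaw":1},{"tx":0,"ty":0,"tz":-0.02,"ax":0,"ay":0,"az":0,"jaw":1},{"tx":0,"ty":0,"tz":-0.01,"ax":0,"ay":0,"az":0,"jaw":1},{"tx":0,"ty":0,"tz":0,"ax":0,"ay":0,"az":0,"jaw":1},{"tx":0,"ty":0,"tz":0,"ax":0,"ay":0,"az":0,"jaw":1}]' >/dev/null
python3 to.py .569 -.316 .12 103 n9
python3 - <<'E'
from h import *
c=optics.camera("side");p=proj(c,[.62,-.02,.03])[0].astype(int);print(p)
cv2.imwrite("pics/m4.png",cv2.resize(c["color"][p[1]-50:p[1]+40,p[0]-80:p[0]+80,::-1],(800,450),interpolation=cv2.INTER_CUBIC))
E
```

```text
t 14.1 tcp [ 0.6831 -0.0146  0.1232] rpy [-179.9   -0.    94.2] trough [ 0.1299 -0.0008] F [ 0.3 -0.3  0.3] op 0.0855 g 0.0 q [-1.0, 23.0, 20.0, 87.0, 0.0, 85.0]
goal [ 0.569 -0.316] az -8.83 THEN tx -0.2680 ty -0.1790 tz 0.0032
1 tx -0.0325 ty -0.0151 tz 0.0004 az -0.98
2 tx -0.0322 ty -0.0156 tz 0.0004 az -0.98
3 tx -0.0319 ty -0.0162 tz 0.0004 az -0.98
4 tx -0.0317 ty -0.0167 tz 0.0004 az -0.98
5 tx -0.0314 ty -0.0173 tz 0.0004 az -0.98
6 tx -0.0311 ty -0.0178 tz 0.0004 az -0.98
7 tx -0.0308 ty -0.0183 tz 0.0004 az -0.98
8 tx -0.0304 ty -0.0189 tz 0.0004 az -0.98
9 tx -0.0301 ty -0.0194 tz 0.0004 az -0.98
[309 214]
```

View pics/m4.png

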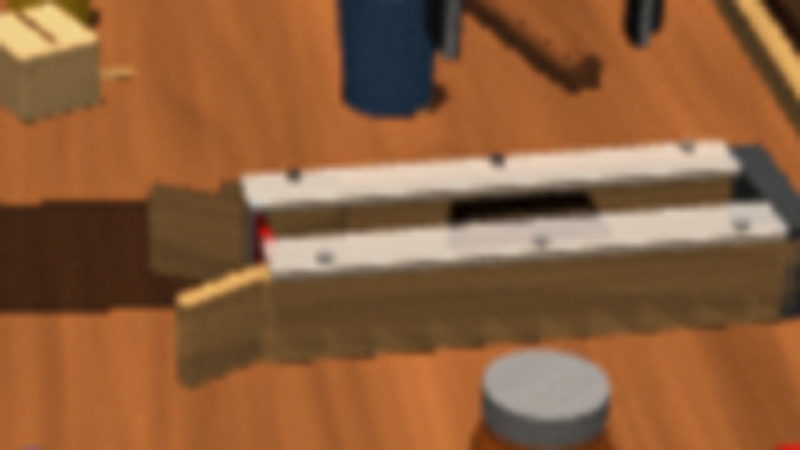

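The dark block lies inside the trough under the strips (about (525,210)) and the gate is shut again (265,230). Now the red block: 13° yaw, so tool yaw 103.

```bash

python3 -m handwheel '[{"tx":-0.0325,"ty":-0.0151,"tz":0,"ax":0,"ay":0,"az":-1,"jaw":1},{"tx":-0.0322,"ty":-0.0156,"tz":0,"ax":0,"ay":0,"az":-1,"jaw":1},{"tx":-0.032,"ty":-0.0162,"tz":0,"ax":0,"ay":0,"az":-1,"jaw":1},{"tx":-0.0317,"ty":-0.0167,"tz":0,"ax":0,"ay":0,"az":-1,"jaw":1},{"tx":-0.0314,"ty":-0.0173,"tz":0,"ax":0,"ay":0,"az":-1,"jaw":1},{"tx":-0.0311,"ty":-0.0178,"tz":0,"ax":0,"ay":0,"az":-1,"jaw":1},{"tx":-0.0308,"ty":-0.0183,"tz":0,"ax":0,"ay":0,"az":-1,"jaw":1},{"tx":-0.0304,"ty":-0.0189,"tz":0,"ax":0,"ay":0,"az":-1,"jaw":1},{"tx":-0.0301,"ty":-0.0194,"tz":0,"ax":0,"ay":0,"az":-0.8,"jaw":1},{"tx":0,"ty":0,"tz":0,"ax":0,"ay":0,"az":0,"jaw":1}]' >/dev/null
python3 to.py .569 -.316 .003 103
```

```text
t 15.4 tcp [ 0.5684 -0.3183  0.123 ] rpy [-179.9   -0.   102.8] trough [-0.0062 -0.2955] F [0.5 0.8 0.4] op 0.0852 g 0.0 q [-29.0, 18.0, 14.0, 85.0, -0.0, 48.0]
goal [ 0.569 -0.316] az -0.19 THEN tx 0.0021 ty 0.0011 tz 0.1200
```

```bash

python3 -m handwheel '[{"tx":0.001,"ty":0.001,"tz":0.02,"ax":0,"ay":0,"az":-0.2,"jaw":1},{"tx":0.001,"ty":0,"tz":0.03,"ax":0,"ay":0,"az":0,"jaw":1},{"tx":0,"ty":0,"tz":0.025,"ax":0,"ay":0,"az":0,"jaw":1},{"tx":0,"ty":0,"tz":0.01,"ax":0,"ay":0,"az":0,"jaw":1},{"tx":0,"ty":0,"tz":0.008,"ax":0,"ay":0,"az":0,"jaw":1},{"tx":0,"ty":0,"tz":0.007,"ax":0,"ay":0,"az":0,"jaw":1},{"tx":0,"ty":0,"tz":0.007,"ax":0,"ay":0,"az":0,"jaw":1},{"tx":0,"ty":0,"tz":0.007,"ax":0,"ay":0,"az":0,"jaw":1},{"tx":0,"ty":0,"tz":0.006,"ax":0,"ay":0,"az":0,"jaw":1},{"tx":0,"ty":0,"tz":0,"ax":0,"ay":0,"az":0,"jaw":1}]' | grep -E "pos|force"
python3 -m handwheel '[{"tx":0,"ty":0,"tz":0,"ax":0,"ay":0,"az":0,"jaw":-1},{"tx":0,"ty":0,"tz":0,"ax":0,"ay":0,"az":0,"jaw":-1},{"tx":0,"ty":0,"tz":0,"ax":0,"ay":0,"az":0,"jaw":-1},{"tx":0,"ty":0,"tz":0,"ax":0,"ay":0,"az":0,"jaw":-1},{"tx":0,"ty":0,"tz":-0.01,"ax":0,"ay":0,"az":0,"jaw":-1},{"tx":0,"ty":0,"tz":-0.02,"ax":0,"ay":0,"az":0,"jaw":-1},{"tx":0,"ty":0,"tz":-0.03,"ax":0,"ay":0,"az":0,"jaw":-1},{"tx":0,"ty":0,"tz":-0.03,"ax":0,"ay":0,"az":0,"jaw":-1},{"tx":0,"ty":0,"tz":-0.03,"ax":0,"ay":0,"az":0,"jaw":-1},{"tx":0,"ty":0,"tz":0,"ax":0,"ay":0,"az":0,"jaw":-1}]' >/dev/null
python3 to.py T -.11 -.001 .083 90 n9
```

```text
ee_pos: [0.5699, -0.314, 0.0033]
wrist_force: [0.6, -0.2, 0.3]
grasp_force: 0.0
t 17.9 tcp [ 0.5715 -0.3148  0.128 ] rpy [179.8   0.2 103.2] trough [-0.0029 -0.2923] F [-0.1 -0.8 -2.5] op 0.0657 g 34.8 q [-29.0, 18.0, 14.0, 85.0, 0.0, 48.0]
goal [ 0.4439 -0.032 ] az 9.07 THEN tx 0.2913 ty -0.1071 tz 0.0450
1 tx 0.0338 ty -0.0067 tz 0.0050 az 1.01
2 tx 0.0337 ty -0.0072 tz 0.0050 az 1.01
3 tx 0.0336 ty -0.0078 tz 0.0050 az 1.01
4 tx 0.0334 ty -0.0084 tz 0.0050 az 1.01
5 tx 0.0333 ty -0.0090 tz 0.0050 az 1.01
6 tx 0.0331 ty -0.0096 tz 0.0050 az 1.01
7 tx 0.0329 ty -0.0102 tz 0.0050 az 1.01
8 tx 0.0328 ty -0.0108 tz 0.0050 az 1.01
9 tx 0.0326 ty -0.0113 tz 0.0050 az 1.01
```

```bash

python3 -m handwheel '[{"tx":0.0338,"ty":-0.0067,"tz":0,"ax":0,"ay":0,"az":1,"jaw":-1},{"tx":0.0337,"ty":-0.0072,"tz":0,"ax":0,"ay":0,"az":1,"jaw":-1},{"tx":0.0336,"ty":-0.0078,"tz":0,"ax":0,"ay":0,"az":1,"jaw":-1},{"tx":0.0334,"ty":-0.0084,"tz":0,"ax":0,"ay":0,"az":1,"jaw":-1},{"tx":0.0333,"ty":-0.009,"tz":0,"ax":0,"ay":0,"az":1,"jaw":-1},{"tx":0.0331,"ty":-0.0096,"tz":0,"ax":0,"ay":0,"az":1,"jaw":-1},{"tx":0.0329,"ty":-0.0102,"tz":0.01,"ax":0,"ay":0,"az":1,"jaw":-1},{"tx":0.0328,"ty":-0.0108,"tz":0.02,"ax":0,"ay":0,"az":1,"jaw":-1},{"tx":0.0326,"ty":-0.0113,"tz":0.02,"ax":0,"ay":0,"az":1,"jaw":-1},{"tx":0,"ty":0,"tz":0.02,"ax":0,"ay":0,"az":0,"jaw":-1}]' >/dev/null
python3 to.py T -.105 -.001 .004 90
```

```text
t 19.15 tcp [ 0.4412 -0.0298  0.0529] rpy [-180.    -0.    94.3] trough [-0.1125  0.0014] F [-0.1 -0.4 -1.8] op 0.0651 g 34.6 q [-4.0, -9.0, -24.0, 76.0, 0.0, 82.0]
goal [ 0.4488 -0.0316] az 0.19 THEN tx -0.0024 ty 0.0075 tz 0.0489
```

```bash

python3 -m handwheel '[{"tx":-0.0024,"ty":0,"tz":0.02,"ax":0,"ay":0,"az":0.2,"jaw":-1},{"tx":0,"ty":0,"tz":0.018,"ax":0,"ay":0,"az":0,"jaw":-1},{"tx":0,"ty":0,"tz":0.01,"ax":0,"ay":0,"az":0,"jaw":-1},{"tx":0,"ty":0.01,"tz":0,"ax":0,"ay":0,"az":0,"jaw":-1},{"tx":0,"ty":0.012,"tz":0,"ax":0,"ay":0,"az":0,"jaw":-1},{"tx":0,"ty":0.012,"tz":0,"ax":0,"ay":0,"az":0,"jaw":-1},{"tx":0,"ty":0.01,"tz":0,"ax":0,"ay":0,"az":0,"jaw":-1},{"tx":0,"ty":0.008,"tz":0,"ax":0,"ay":0,"az":0,"jaw":-1},{"tx":0,"ty":0.008,"tz":0,"ax":0,"ay":0,"az":0,"jaw":-1},{"tx":0,"ty":0.008,"tz":0,"ax":0,"ay":0,"az":0,"jaw":-1}]'  >/dev/null
python3 to.py T .1 -.001 .004 90
```

```text
t 20.4 tcp [ 0.5107 -0.029   0.0059] rpy [-180.   -0.   94.] trough [-0.0431 -0.0029] F [-1.7  0.1 -1.4] op 0.066 g 35.9 q [-3.0, 2.0, -18.0, 70.0, 0.0, 83.0]
goal [ 0.6533 -0.0169] az -0.13 THEN tx 0.0019 ty 0.1431 tz 0.0019
```

```bash

python3 -m handwheel '[{"tx":0.0015,"ty":0,"tz":0.001,"ax":0,"ay":0,"az":-0.1,"jaw":-1},{"tx":0,"ty":0.008,"tz":0,"ax":0,"ay":0,"az":0,"jaw":-1},{"tx":0,"ty":0.008,"tz":0,"ax":0,"ay":0,"az":0,"jaw":-1},{"tx":0,"ty":0.008,"tz":0,"ax":0,"ay":0,"az":0,"jaw":-1},{"tx":0,"ty":0.008,"tz":0,"ax":0,"ay":0,"az":0,"jaw":-1},{"tx":0,"ty":0.008,"tz":0,"ax":0,"ay":0,"az":0,"jaw":-1},{"tx":0,"ty":0.008,"tz":0,"ax":0,"ay":0,"az":0,"jaw":-1},{"tx":0,"ty":0.008,"tz":0,"ax":0,"ay":0,"az":0,"jaw":-1},{"tx":0,"ty":0.008,"tz":0,"ax":0,"ay":0,"az":0,"jaw":-1},{"tx":0,"ty":0.008,"tz":0,"ax":0,"ay":0,"az":0,"jaw":-1}]'  >/dev/null
python3 to.py T .1 -.001 .004 90
```

```text
t 21.65 tcp [ 0.5828 -0.0225  0.005 ] rpy [180.    0.   94.1] trough [ 0.0293 -0.0015] F [-1.9 -2.6 -2.1] op 0.0655 g 34.9 q [-2.0, 11.0, -8.0, 71.0, 0.0, 84.0]
goal [ 0.6533 -0.0169] az -0.03 THEN tx 0.0005 ty 0.0707 tz 0.0010
```

Smooth. On to x ≈ 0.10 (the front finger shoves the dark block along), then release.

```bash

python3 -m handwheel '[{"tx":0,"ty":0.01,"tz":0,"ax":0,"ay":0,"az":0,"jaw":-1},{"tx":0,"ty":0.01,"tz":0,"ax":0,"ay":0,"az":0,"jaw":-1},{"tx":0,"ty":0.01,"tz":0,"ax":0,"ay":0,"az":0,"jaw":-1},{"tx":0,"ty":0.01,"tz":0,"ax":0,"ay":0,"az":0,"jaw":-1},{"tx":0,"ty":0.01,"tz":0,"ax":0,"ay":0,"az":0,"jaw":-1},{"tx":0,"ty":0.01,"tz":0,"ax":0,"ay":0,"az":0,"jaw":-1},{"tx":0,"ty":0.008,"tz":0,"ax":0,"ay":0,"az":0,"jaw":-1},{"tx":0,"ty":0,"tz":0,"ax":0,"ay":0,"az":0,"jaw":-1},{"tx":0,"ty":0,"tz":0,"ax":0,"ay":0,"az":0,"jaw":-1},{"tx":0,"ty":0,"tz":0,"ax":0,"ay":0,"az":0,"jaw":-1}]' | grep -E "force|open"
python3 -m handwheel '[{"tx":0,"ty":0,"tz":0,"ax":0,"ay":0,"az":0,"jaw":1},{"tx":0,"ty":0,"tz":0,"ax":0,"ay":0,"az":0,"jaw":1},{"tx":0,"ty":0,"tz":0,"ax":0,"ay":0,"az":0,"jaw":1},{"tx":0,"ty":0,"tz":0,"ax":0,"ay":0,"az":0,"jaw":1},{"tx":0,"ty":0,"tz":-0.005,"ax":0,"ay":0,"az":0,"jaw":1},{"tx":0,"ty":0,"tz":-0.01,"ax":0,"ay":0,"az":0,"jaw":1},{"tx":0,"ty":0,"tz":-0.02,"ax":0,"ay":0,"az":0,"jaw":1},{"tx":0,"ty":0,"tz":-0.03,"ax":0,"ay":0,"az":0,"jaw":1},{"tx":0,"ty":0,"tz":-0.035,"ax":0,"ay":0,"az":0,"jaw":1},{"tx":0,"ty":0,"tz":-0.035,"ax":0,"ay":0,"az":0,"jaw":1}]' >/dev/null
python3 to.py .441 .240 .14 207 n12
```

```text
wrist_force: [-0.1, 0.7, -1.7]
opening: 0.0658
grasp_force: 35.2
t 24.15 tcp [ 0.6502 -0.0176  0.143 ] rpy [179.9   0.   94.1] trough [ 0.0969 -0.0015] F [ 1.2 -0.4 -0. ] op 0.0856 g 0.0 q [-2.0, 18.0, 15.0, 87.0, -0.0, 84.0]
goal [0.441 0.24 ] az -112.93 THEN tx 0.0695 ty 0.3246 tz 0.0030
1 tx 0.0227 ty -0.0159 tz 0.0003 az -9.41
2 tx 0.0249 ty -0.0119 tz 0.0003 az -9.41
3 tx 0.0266 ty -0.0077 tz 0.0003 az -9.41
4 tx 0.0275 ty -0.0033 tz 0.0003 az -9.41
5 tx 0.0276 ty 0.0013 tz 0.0003 az -9.41
6 tx 0.0270 ty 0.0058 tz 0.0003 az -9.41
7 tx 0.0257 ty 0.0101 tz 0.0003 az -9.41
8 tx 0.0237 ty 0.0142 tz 0.0003 az -9.41
9 tx 0.0211 ty 0.0179 tz 0.0003 az -9.41
10 tx 0.0179 ty 0.0211 tz 0.0003 az -9.41
11 tx 0.0142 ty 0.0237 tz 0.0003 az -9.41
12 tx 0.0101 ty 0.0257 tz 0.0003 az -9.41
```

```bash

python3 -m handwheel '[{"tx":0.0227,"ty":-0.0159,"tz":0,"ax":0,"ay":0,"az":-9.4,"jaw":1},{"tx":0.0249,"ty":-0.0119,"tz":0,"ax":0,"ay":0,"az":-9.4,"jaw":1},{"tx":0.0266,"ty":-0.0077,"tz":0,"ax":0,"ay":0,"az":-9.4,"jaw":1},{"tx":0.0275,"ty":-0.0033,"tz":0,"ax":0,"ay":0,"az":-9.4,"jaw":1},{"tx":0.0276,"ty":0.0013,"tz":0,"ax":0,"ay":0,"az":-9.4,"jaw":1},{"tx":0.027,"ty":0.0058,"tz":0,"ax":0,"ay":0,"az":-9.4,"jaw":1},{"tx":0.0257,"ty":0.0101,"tz":0,"ax":0,"ay":0,"az":-9.4,"jaw":1},{"tx":0.0237,"ty":0.0142,"tz":0,"ax":0,"ay":0,"az":-9.4,"jaw":1},{"tx":0.0211,"ty":0.0179,"tz":0,"ax":0,"ay":0,"az":-9.4,"jaw":1},{"tx":0.0179,"ty":0.0211,"tz":0,"ax":0,"ay":0,"az":-9.4,"jaw":1}]' >/dev/null
python3 -m handwheel '[{"tx":0.0142,"ty":0.0237,"tz":0,"ax":0,"ay":0,"az":-9.4,"jaw":1},{"tx":0.01,"ty":0.0257,"tz":0,"ax":0,"ay":0,"az":-9.5,"jaw":1},{"tx":0,"ty":0,"tz":0.01,"ax":0,"ay":0,"az":0,"jaw":1},{"tx":0,"ty":0,"tz":0.02,"ax":0,"ay":0,"az":0,"jaw":1},{"tx":0,"ty":0,"tz":0.02,"ax":0,"ay":0,"az":0,"jaw":1},{"tx":0,"ty":0,"tz":0.02,"ax":0,"ay":0,"az":0,"jaw":1},{"tx":0,"ty":0,"tz":0.01,"ax":0,"ay":0,"az":0,"jaw":1},{"tx":0,"ty":0,"tz":0,"ax":0,"ay":0,"az":0,"jaw":1},{"tx":0,"ty":0,"tz":0,"ax":0,"ay":0,"az":0,"jaw":1},{"tx":0,"ty":0,"tz":0,"ax":0,"ay":0,"az":0,"jaw":1}]' >/dev/null
python3 to.py .441 .240 .003 207
```

```text
t 26.65 tcp [0.4418 0.2404 0.0608] rpy [ 1.80e+02  1.00e-01 -1.53e+02] trough [-0.0926  0.2708] F [-0.3 -0.5  0.4] op 0.0853 g 0.0 q [29.0, -1.0, -15.0, 76.0, -0.0, 2.0]
goal [0.441 0.24 ] az -0.04 THEN tx 0.0009 ty -0.0000 tz 0.0578
```

```bash

python3 -m handwheel '[{"tx":0.001,"ty":0,"tz":0.01,"ax":0,"ay":0,"az":0,"jaw":1},{"tx":0,"ty":0,"tz":0.01,"ax":0,"ay":0,"az":0,"jaw":1},{"tx":0,"ty":0,"tz":0.01,"ax":0,"ay":0,"az":0,"jaw":1},{"tx":0,"ty":0,"tz":0.01,"ax":0,"ay":0,"az":0,"jaw":1},{"tx":0,"ty":0,"tz":0.01,"ax":0,"ay":0,"az":0,"jaw":1},{"tx":0,"ty":0,"tz":0.007,"ax":0,"ay":0,"az":0,"jaw":1},{"tx":0,"ty":0,"tz":0,"ax":0,"ay":0,"az":0,"jaw":-1},{"tx":0,"ty":0,"tz":0,"ax":0,"ay":0,"az":0,"jaw":-1},{"tx":0,"ty":0,"tz":0,"ax":0,"ay":0,"az":0,"jaw":-1},{"tx":0,"ty":0,"tz":0,"ax":0,"ay":0,"az":0,"jaw":-1}]' | grep -E "pos|force|open"
python3 -m handwheel '[{"tx":0,"ty":0,"tz":0,"ax":0,"ay":0,"az":0,"jaw":-1},{"tx":0,"ty":0,"tz":-0.01,"ax":0,"ay":0,"az":0,"jaw":-1},{"tx":0,"ty":0,"tz":-0.02,"ax":0,"ay":0,"az":0,"jaw":-1},{"tx":0,"ty":0,"tz":-0.02,"ax":0,"ay":0,"az":0,"jaw":-1},{"tx":0,"ty":0,"tz":-0.02,"ax":0,"ay":0,"az":0,"jaw":-1},{"tx":0,"ty":0,"tz":0,"ax":0,"ay":0,"az":0,"jaw":-1},{"tx":0,"ty":0,"tz":0,"ax":0,"ay":0,"az":0,"jaw":-1},{"tx":0,"ty":0,"tz":0,"ax":0,"ay":0,"az":0,"jaw":-1},{"tx":0,"ty":0,"tz":0,"ax":0,"ay":0,"az":0,"jaw":-1},{"tx":0,"ty":0,"tz":0,"ax":0,"ay":0,"az":0,"jaw":-1}]' >/dev/null
python3 to.py T -.11 -.001 .073 90 n11
```

```text
ee_pos: [0.4405, 0.2398, 0.0032]
wrist_force: [0.8, 0.6, 0.0]
opening: 0.06
grasp_force: 33.9
t 29.15 tcp [0.4403 0.2397 0.0726] rpy [-180.   -0. -153.] trough [-0.0941  0.2702] F [-0.1 -0.3 -0.3] op 0.0597 g 33.9 q [29.0, -2.0, -14.0, 77.0, 0.0, 2.0]
goal [ 0.4439 -0.032 ] az 112.87 THEN tx -0.2712 ty -0.0159 tz -0.0004
1 tx 0.0109 ty -0.0222 tz -0.0000 az 10.26
2 tx 0.0068 ty -0.0237 tz -0.0000 az 10.26
3 tx 0.0025 ty -0.0246 tz -0.0000 az 10.26
4 tx -0.0020 ty -0.0246 tz -0.0000 az 10.26
5 tx -0.0063 ty -0.0239 tz -0.0000 az 10.26
6 tx -0.0105 ty -0.0224 tz -0.0000 az 10.26
7 tx -0.0143 ty -0.0201 tz -0.0000 az 10.26
8 tx -0.0176 ty -0.0173 tz -0.0000 az 10.26
9 tx -0.0204 ty -0.0139 tz -0.0000 az 10.26
10 tx -0.0226 ty -0.0100 tz -0.0000 az 10.26
11 tx -0.0240 ty -0.0058 tz -0.0000 az 10.26
```

```bash

python3 -m handwheel '[{"tx":0.0109,"ty":-0.0222,"tz":0,"ax":0,"ay":0,"az":10.26,"jaw":-1},{"tx":0.0068,"ty":-0.0237,"tz":0,"ax":0,"ay":0,"az":10.26,"jaw":-1},{"tx":0.0025,"ty":-0.0246,"tz":0,"ax":0,"ay":0,"az":10.26,"jaw":-1},{"tx":-0.002,"ty":-0.0246,"tz":0,"ax":0,"ay":0,"az":10.26,"jaw":-1},{"tx":-0.0063,"ty":-0.0239,"tz":0,"ax":0,"ay":0,"az":10.26,"jaw":-1},{"tx":-0.0105,"ty":-0.0224,"tz":0,"ax":0,"ay":0,"az":10.26,"jaw":-1},{"tx":-0.0143,"ty":-0.0201,"tz":0,"ax":0,"ay":0,"az":10.26,"jaw":-1},{"tx":-0.0176,"ty":-0.0173,"tz":0,"ax":0,"ay":0,"az":10.26,"jaw":-1},{"tx":-0.0204,"ty":-0.0139,"tz":0,"ax":0,"ay":0,"az":10.26,"jaw":-1},{"tx":-0.0226,"ty":-0.01,"tz":0,"ax":0,"ay":0,"az":10.26,"jaw":-1}]' >/dev/null
python3 -m handwheel '[{"tx":-0.024,"ty":-0.0058,"tz":0,"ax":0,"ay":0,"az":10.26,"jaw":-1},{"tx":0,"ty":0,"tz":0.02,"ax":0,"ay":0,"az":0,"jaw":-1},{"tx":0,"ty":0,"tz":0.02,"ax":0,"ay":0,"az":0,"jaw":-1},{"tx":0,"ty":0,"tz":0.015,"ax":0,"ay":0,"az":0,"jaw":-1},{"tx":0,"ty":0,"tz":0.0075,"ax":0,"ay":0,"az":0,"jaw":-1},{"tx":0,"ty":0,"tz":0.005,"ax":0,"ay":0,"az":0,"jaw":-1},{"tx":0,"ty":0,"tz":0,"ax":0,"ay":0,"az":0,"jaw":-1},{"tx":0,"ty":0,"tz":0,"ax":0,"ay":0,"az":0,"jaw":-1},{"tx":0,"ty":0,"tz":0,"ax":0,"ay":0,"az":0,"jaw":-1},{"tx":0,"ty":0,"tz":0,"ax":0,"ay":0,"az":0,"jaw":-1}]' >/dev/null
python3 to.py T .045 -.001 .0045 90
```

```text
t 31.65 tcp [ 0.4441 -0.0319  0.0057] rpy [180.    0.   94.1] trough [-0.1098 -0.001 ] F [-0.  -0.3 -1.3] op 0.0596 g 33.9 q [-4.0, -8.0, -27.0, 70.0, -0.0, 82.0]
goal [ 0.5985 -0.0209] az 0.01 THEN tx -0.0000 ty 0.1548 tz 0.0012
```

```bash

python3 -m handwheel '[{"tx":0,"ty":0.01,"tz":0.001,"ax":0,"ay":0,"az":0,"jaw":-1},{"tx":0,"ty":0.012,"tz":0,"ax":0,"ay":0,"az":0,"jaw":-1},{"tx":0,"ty":0.012,"tz":0,"ax":0,"ay":0,"az":0,"jaw":-1},{"tx":0,"ty":0.012,"tz":0,"ax":0,"ay":0,"az":0,"jaw":-1},{"tx":0,"ty":0.01,"tz":0,"ax":0,"ay":0,"az":0,"jaw":-1},{"tx":0,"ty":0.01,"tz":0,"ax":0,"ay":0,"az":0,"jaw":-1},{"tx":0,"ty":0.008,"tz":0,"ax":0,"ay":0,"az":0,"jaw":-1},{"tx":0,"ty":0.008,"tz":0,"ax":0,"ay":0,"az":0,"jaw":-1},{"tx":0,"ty":0.008,"tz":0,"ax":0,"ay":0,"az":0,"jaw":-1},{"tx":0,"ty":0.008,"tz":0,"ax":0,"ay":0,"az":0,"jaw":-1}]' >/dev/null; python3 to.py
python3 -m handwheel '[{"tx":0,"ty":0.008,"tz":0,"ax":0,"ay":0,"az":0,"jaw":-1},{"tx":0,"ty":0.008,"tz":0,"ax":0,"ay":0,"az":0,"jaw":-1},{"tx":0,"ty":0.008,"tz":0,"ax":0,"ay":0,"az":0,"jaw":-1},{"tx":0,"ty":0.008,"tz":0,"ax":0,"ay":0,"az":0,"jaw":-1},{"tx":0,"ty":0.008,"tz":0,"ax":0,"ay":0,"az":0,"jaw":-1},{"tx":0,"ty":0.008,"tz":0,"ax":0,"ay":0,"az":0,"jaw":-1},{"tx":0,"ty":0.007,"tz":0,"ax":0,"ay":0,"az":0,"jaw":-1},{"tx":0,"ty":0,"tz":0,"ax":0,"ay":0,"az":0,"jaw":-1},{"tx":0,"ty":0,"tz":0,"ax":0,"ay":0,"az":0,"jaw":1},{"tx":0,"ty":0,"tz":0,"ax":0,"ay":0,"az":0,"jaw":1}]' >/dev/null
python3 to.py T -.035 -.001 .09 90
```

```text
t 32.9 tcp [ 0.5412 -0.0254  0.0041] rpy [-1.799e+02  1.000e-01  9.410e+01] trough [-0.0124 -0.0014] F [-2.9 -2.5 -0.9] op 0.0595 g 33.9 q [-3.0, 6.0, -14.0, 70.0, -0.0, 83.0]
t 34.15 tcp [ 0.5962 -0.0207  0.0043] rpy [-180.    -0.    94.1] trough [ 0.0428 -0.0007] F [-1.9 -0.2 -1. ] op 0.0854 g 0.9 q [-2.0, 13.0, -6.0, 71.0, 0.0, 84.0]
goal [ 0.5187 -0.0266] az 0.02 THEN tx -0.0003 ty -0.0778 tz -0.0857
```

```bash

python3 -m handwheel '[{"tx":0,"ty":0,"tz":-0.003,"ax":0,"ay":0,"az":0,"jaw":1},{"tx":0,"ty":0,"tz":-0.005,"ax":0,"ay":0,"az":0,"jaw":1},{"tx":0,"ty":0,"tz":-0.01,"ax":0,"ay":0,"az":0,"jaw":1},{"tx":0,"ty":0,"tz":-0.02,"ax":0,"ay":0,"az":0,"jaw":1},{"tx":0,"ty":0,"tz":-0.02,"ax":0,"ay":0,"az":0,"jaw":1},{"tx":0,"ty":0,"tz":-0.028,"ax":0,"ay":0,"az":0,"jaw":1},{"tx":0,"ty":-0.02,"tz":0,"ax":0,"ay":0,"az":0,"jaw":-1},{"tx":0,"ty":-0.02,"tz":0,"ax":0,"ay":0,"az":0,"jaw":-1},{"tx":0,"ty":-0.02,"tz":0,"ax":0,"ay":0,"az":0,"jaw":-1},{"tx":0,"ty":-0.018,"tz":0,"ax":0,"ay":0,"az":0,"jaw":-1}]' >/dev/null; python3 to.py T -.035 -.001 .01 90
python3 - <<'E'
from h import *
c=optics.camera("side");p=proj(c,[.62,-.02,.03])[0].astype(int);print(p)
cv2.imwrite("pics/m5.png",cv2.resize(c["color"][p[1]-60:p[1]+40,p[0]-80:p[0]+80,::-1],(800,500),interpolation=cv2.INTER_CUBIC))
E
```

```text
t 35.4 tcp [ 0.5186 -0.0266  0.0916] rpy [179.9   0.   94.1] trough [-0.0351 -0.001 ] F [ 0.4 -1.2 -0. ] op 0.0123 g 0.0 q [-3.0, 0.0, -10.0, 79.0, 0.0, 83.0]
goal [ 0.5187 -0.0266] az 0.01 THEN tx -0.0000 ty 0.0001 tz 0.0816
[309 214]
```

View pics/m5.png

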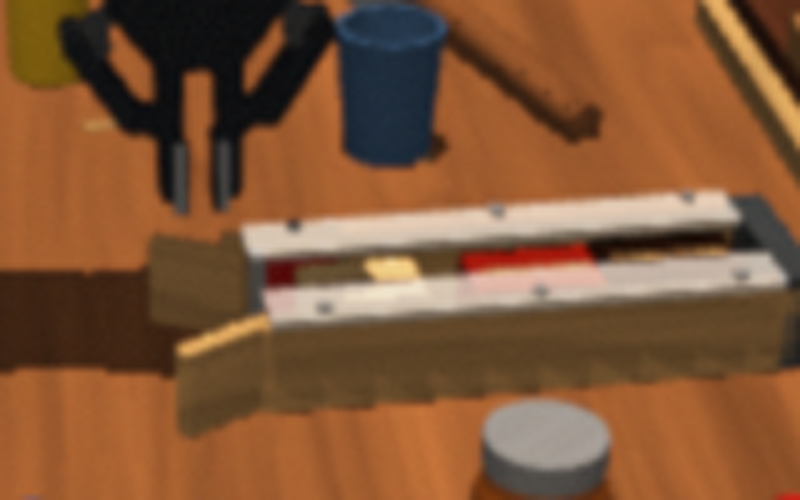

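All three blocks are in the right order: pale (390,270), red (525,265), dark (660,245), with the gate leaning on the pale one. I'll lower the shut fingers into the mouth and push.

```bash

python3 -m handwheel '[{"tx":0,"ty":0,"tz":0.02,"ax":0,"ay":0,"az":0,"jaw":-1},{"tx":0,"ty":0,"tz":0.02,"ax":0,"ay":0,"az":0,"jaw":-1},{"tx":0,"ty":0,"tz":0.02,"ax":0,"ay":0,"az":0,"jaw":-1},{"tx":0,"ty":0,"tz":0.012,"ax":0,"ay":0,"az":0,"jaw":-1},{"tx":0,"ty":0,"tz":0.008,"ax":0,"ay":0,"az":0,"jaw":-1},{"tx":0,"ty":0.005,"tz":0,"ax":0,"ay":0,"az":0,"jaw":-1},{"tx":0,"ty":0.007,"tz":0,"ax":0,"ay":0,"az":0,"jaw":-1},{"tx":0,"ty":0.007,"tz":0,"ax":0,"ay":0,"az":0,"jaw":-1},{"tx":0,"ty":0.007,"tz":0,"ax":0,"ay":0,"az":0,"jaw":-1},{"tx":0,"ty":0.007,"tz":0,"ax":0,"ay":0,"az":0,"jaw":-1}]' >/dev/null; python3 to.py
python3 -m handwheel '[{"tx":0,"ty":0.007,"tz":0,"ax":0,"ay":0,"az":0,"jaw":-1},{"tx":0,"ty":0.006,"tz":0,"ax":0,"ay":0,"az":0,"jaw":-1},{"tx":0,"ty":0.005,"tz":0,"ax":0,"ay":0,"az":0,"jaw":-1},{"tx":0,"ty":0.005,"tz":0,"ax":0,"ay":0,"az":0,"jaw":-1},{"tx":0,"ty":0.005,"tz":0,"ax":0,"ay":0,"az":0,"jaw":-1},{"tx":0,"ty":0.003,"tz":0,"ax":0,"ay":0,"az":0,"jaw":-1},{"tx":0,"ty":0,"tz":0,"ax":0,"ay":0,"az":0,"jaw":-1},{"tx":0,"ty":0,"tz":0,"ax":0,"ay":0,"az":0,"jaw":-1},{"tx":0,"ty":0,"tz":0,"ax":0,"ay":0,"az":0,"jaw":-1},{"tx":0,"ty":0,"tz":0,"ax":0,"ay":0,"az":0,"jaw":-1}]' >/dev/null; python3 to.py
```

```text
t 36.7 tcp [ 0.5522 -0.0241  0.0106] rpy [180.   -0.   94.1] trough [-0.0013 -0.0009] F [ 0.6 -0.   0.2] op 0.0002 g 0.0 q [-3.0, 7.0, -12.0, 71.0, 0.0, 83.0]
t 37.95 tcp [ 0.5828 -0.0221  0.0106] rpy [180.    0.   94.1] trough [ 0.0293 -0.0011] F [ 0.3 -1.3 -0.6] op -0.0003 g 1.0 q [-2.0, 11.0, -8.0, 71.0, -0.0, 84.0]
```

```bash

python3 -m handwheel '[{"tx":0,"ty":0.001,"tz":0,"ax":0,"ay":0,"az":0,"jaw":-1},{"tx":0,"ty":0.001,"tz":0,"ax":0,"ay":0,"az":0,"jaw":-1},{"tx":0,"ty":0.001,"tz":0,"ax":0,"ay":0,"az":0,"jaw":-1},{"tx":0,"ty":0.001,"tz":0,"ax":0,"ay":0,"az":0,"jaw":-1},{"tx":0,"ty":0.001,"tz":0,"ax":0,"ay":0,"az":0,"jaw":-1},{"tx":0,"ty":0,"tz":0,"ax":0,"ay":0,"az":0,"jaw":-1},{"tx":0,"ty":0,"tz":0,"ax":0,"ay":0,"az":0,"jaw":-1},{"tx":0,"ty":0,"tz":0,"ax":0,"ay":0,"az":0,"jaw":-1},{"tx":0,"ty":0,"tz":0,"ax":0,"ay":0,"az":0,"jaw":-1},{"tx":0,"ty":0,"tz":0,"ax":0,"ay":0,"az":0,"jaw":-1}]' >/dev/null; python3 to.py
```

```text
t 39.2 tcp [ 0.5853 -0.0217  0.0105] rpy [-179.7   -0.    94.1] trough [ 0.0319 -0.0009] F [-17.2  -2.9   9.2] op 0.0002 g 8.8 q [-2.0, 12.0, -7.0, 72.0, -0.0, 84.0]
```

```bash

python3 -m handwheel '[{"tx":0,"ty":0.001,"tz":0,"ax":0,"ay":0,"az":0,"jaw":-1},{"tx":0,"ty":0.001,"tz":0,"ax":0,"ay":0,"az":0,"jaw":-1},{"tx":0,"ty":0,"tz":0,"ax":0,"ay":0,"az":0,"jaw":-1},{"tx":0,"ty":0,"tz":0,"ax":0,"ay":0,"az":0,"jaw":-1},{"tx":0,"ty":0,"tz":0,"ax":0,"ay":0,"az":0,"jaw":-1},{"tx":0,"ty":0,"tz":0,"ax":0,"ay":0,"az":0,"jaw":-1},{"tx":0,"ty":0,"tz":0,"ax":0,"ay":0,"az":0,"jaw":-1},{"tx":0,"ty":0,"tz":0,"ax":0,"ay":0,"az":0,"jaw":-1},{"tx":0,"ty":0,"tz":0,"ax":0,"ay":0,"az":0,"jaw":-1},{"tx":0,"ty":0,"tz":0,"ax":0,"ay":0,"az":0,"jaw":-1}]' >/dev/null; python3 to.py
python3 - <<'E'
from h import *
o=[]
c=optics.camera("side");p=proj(c,[.68,-.02,.03])[0].astype(int);print(p)
cv2.imwrite("pics/m6.png",cv2.resize(c["color"][p[1]-35:p[1]+35,p[0]-70:p[0]+70,::-1],(800,400),interpolation=cv2.INTER_CUBIC))
E
```

```text
t 40.45 tcp [ 0.5854 -0.0217  0.0105] rpy [-179.5   -0.    94.1] trough [ 0.0319 -0.0009] F [-27.4  -4.1  15.3] op -0.0004 g 14.5 q [-2.0, 12.0, -7.0, 72.0, -0.0, 84.0]
[333 213]
```

View pics/m6.png

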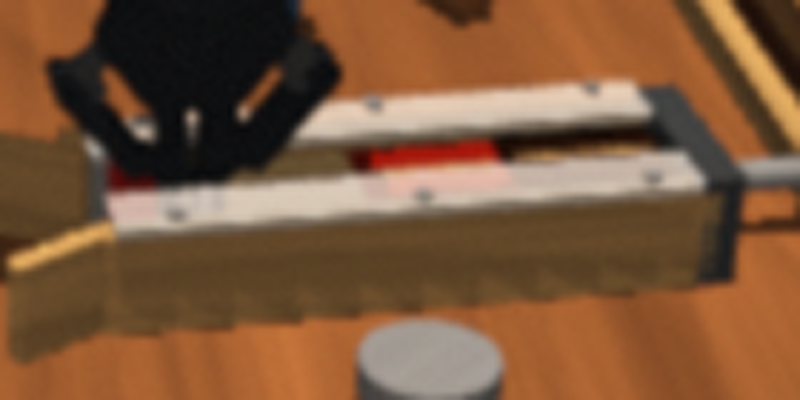

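The push is hard against the stop: force rises to 27 N with no motion, and dark meets the steel stop at (655,140). I'll ease off, lift out and look.

```bash

python3 -m handwheel '[{"tx":0,"ty":-0.003,"tz":0,"ax":0,"ay":0,"az":0,"jaw":-1},{"tx":0,"ty":-0.005,"tz":0,"ax":0,"ay":0,"az":0,"jaw":-1},{"tx":0,"ty":-0.002,"tz":0,"ax":0,"ay":0,"az":0,"jaw":-1},{"tx":0,"ty":0,"tz":-0.01,"ax":0,"ay":0,"az":0,"jaw":-1},{"tx":0,"ty":0,"tz":-0.02,"ax":0,"ay":0,"az":0,"jaw":-1},{"tx":0,"ty":0,"tz":-0.03,"ax":0,"ay":0,"az":0,"jaw":-1},{"tx":0,"ty":0,"tz":-0.04,"ax":0,"ay":0,"az":0,"jaw":-1},{"tx":0,"ty":0,"tz":-0.05,"ax":0,"ay":0,"az":0,"jaw":-1},{"tx":0,"ty":-0.05,"tz":-0.03,"ax":0,"ay":0,"az":0,"jaw":-1},{"tx":0,"ty":-0.05,"tz":0,"ax":0,"ay":0,"az":0,"jaw":-1}]' >/dev/null
python3 -m handwheel '[{"tx":0,"ty":-0.05,"tz":0,"ax":0,"ay":0,"az":0,"jaw":-1},{"tx":0,"ty":-0.04,"tz":0,"ax":0,"ay":0,"az":0,"jaw":-1},{"tx":0,"ty":0,"tz":0,"ax":0,"ay":0,"az":0,"jaw":-1},{"tx":0,"ty":0,"tz":0,"ax":0,"ay":0,"az":0,"jaw":-1},{"tx":0,"ty":0,"tz":0,"ax":0,"ay":0,"az":0,"jaw":-1},{"tx":0,"ty":0,"tz":0,"ax":0,"ay":0,"az":0,"jaw":-1},{"tx":0,"ty":0,"tz":0,"ax":0,"ay":0,"az":0,"jaw":-1},{"tx":0,"ty":0,"tz":0,"ax":0,"ay":0,"az":0,"jaw":-1},{"tx":0,"ty":0,"tz":0,"ax":0,"ay":0,"az":0,"jaw":-1},{"tx":0,"ty":0,"tz":0,"ax":0,"ay":0,"az":0,"jaw":-1}]' >/dev/null
python3 to.py
python3 - <<'E'
from h import *
o=[]
for n in("top","side"):
    c=optics.camera(n);p=proj(c,[.66,-.02,.03])[0].astype(int)
    o.append(cv2.resize(c["color"][p[1]-60:p[1]+60,p[0]-80:p[0]+80,::-1],(400,300),interpolation=cv2.INTER_CUBIC) if n=="top" else cv2.resize(c["color"][p[1]-50:p[1]+40,p[0]-80:p[0]+80,::-1],(800,450)[0:2],interpolation=cv2.INTER_CUBIC))
cv2.imwrite("pics/m7.png",cv2.resize(o[1],(800,450)));
c=optics.camera("top");p=proj(c,[.66,-.02,.03])[0].astype(int)
im=np.rot90(c["color"][p[1]-60:p[1]+60,p[0]-20:p[0]+20,::-1],-1); im=cv2.resize(im,(480,150),interpolation=cv2.INTER_CUBIC)
s=cv2.resize(o[1],(800,450)); s2=np.zeros((600,800,3),np.uint8); s2[:450]=s; s2[450:,:480]=im; cv2.imwrite("pics/m7.png",s2)
E
```

```text
t 43.0 tcp [ 0.3901 -0.0358  0.1905] rpy [-180.    -0.    94.1] trough [-0.1639 -0.001 ] F [0.6 0.8 0.7] op -0.0002 g 0.0 q [-5.0, -17.0, -15.0, 93.0, 0.0, 81.0]
```

View pics/m7.png

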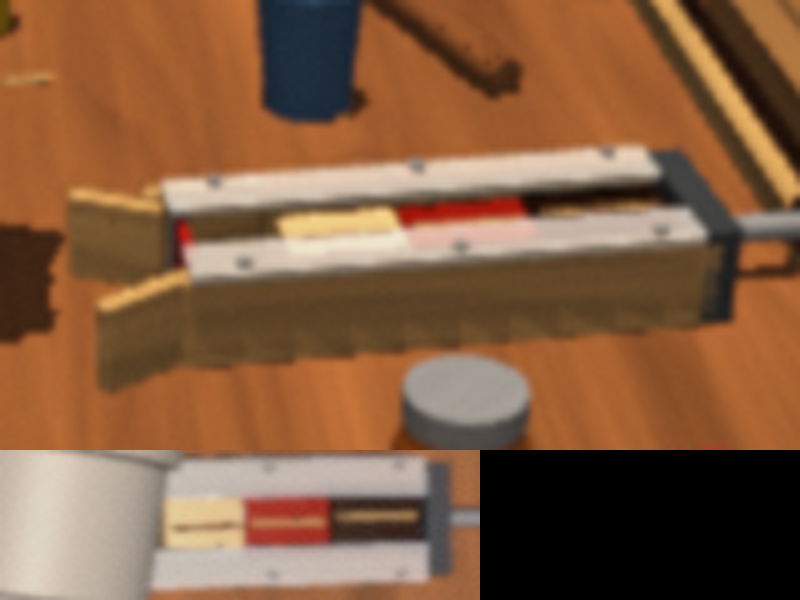

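The picture shows pale, red and dark tight together up to the steel stop: joints at (245,523) and (330,523) in the top strip, stop at (437,520). The gate is shut at (183,240). I'll hand it in.

```bash
python3 -c "
from workcell import workorder; print(workorder.job_done())"
```

```text
the job is handed in; nothing more can be done
None
```

The job is handed in at about 43 s of the 70 s. In the last pictures the dark, red and pale blocks lie tight together against the steel stop with the gate shut behind them. I never touched the blue block or the other items, but no verdict came back.

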